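Crank the sample lift and clamp the core ring

ROBOT

A 7-joint arm with a two-finger parallel gripper is mounted at the origin on the work surface. World frame = base frame: x ahead of the robot, y to its left, z up, the work surface at z = 0. Lengths are in m, angles in rad, forces in N, time in s.
With the tool pointing down it reaches from about 0.425 to 0.925 m from the base axis. Payload 6.8 kg.
Tool frame: the origin (TCP) lies on the front face of the gripper's body, between the roots of the fingers; the fingertips stand 73 mm ahead of it and the grasp point (between the pads) lies 54 mm ahead of it; z points along the fingers, y is the line along which they close (so a half turn about z gives the same grasp; the last joint's range is limited). The gripper opens to 85 mm and grips with 20 to 120 N. Pads are 22 mm wide; open, the fingers measure 114 mm over their backs; the gripper's body (76 mm by 85 mm) begins 54 mm behind the grasp point. The pads swing forward as they close: fully open they stand 13 mm farther back than shut.
Start: joints at [-1.376, 0.477, 0.022, 1.555, -0.011, 1.109, -0.083], TCP at [0.201, 0.644, 0.304] pointing down, gripper open.
Joint ranges: [-2.96, 2.96], [-0.34, 2.1], [-1.41, 1.46], [0.24, 2.44], [-1.37, 4.51], [0.17, 1.92], [-2.96, 2.96]. Speed limits (rad/s): [2.39, 2.39, 3.14, 3.14, 3.14, 3.14, 3.14].

INTERFACE

Orientations are given as a unit quaternion [w, x, y, z].
In Python, from station import bot, optics gives the robot as it stands.
- The arm moves only by the tool drive_tool, never from a script. Its argument "deltas" is a list of rows, each an object with "gripper": the closure in counts, from 0 (fully open) to 255 (shut); "offset": the shift along the tool's x, y, z in units of 1000 mm (1.0 is 1000 mm), a list of three; "angular": the turn, a rotation vector about the tool's x, y, z in units of 45 degrees (1.0 is 45 degrees), a list of three. In form: [{"gripper": gripper, "offset": [dx, dy, dz], "angular": [rx, ry, rz]}, ...]. A call has 1 to 5 rows; each row is the pose to reach, as a shift and turn from the pose commanded when the call began, along the tool's axes at that moment; what a row does not reach only later rows make up. A row lasts 1/10 s, in which the tool goes at most 50 mm and 8.59 degrees, less where a joint would pass 70% of its speed; a pose out of reach is approached as far as the arm can. A call with a number of a shift or a turn outside -1 to 1 is refused whole. A call with a gripper value outside its range is refused whole. The fingers move at their own pace and stop on an object; "grip_force" is the grip in N (left out, the last holds). Time passes only in rows, so rows that repeat a pose let the fingers close. It gives the time, the measured TCP pose, the force, the opening and the grip force at its end, in the units of the state.
- bot.get_obs(): the state, without advancing time (a new reading comes with each control period).
- optics.read_camera(name): name is "scene" or "top"; returns the picture (420x560x3 uint8, blue, green, red); there is no depth.
- optics.camera_model(name): a dict with "fx", "fy", "cx", "cy" (pixels), "dist" ([k1, k2, p1, p2, k3] as OpenCV has them; the pictures are not rectified), "cam_to_world" (4x4, takes a point from camera to world coordinates). Camera axes: x right, y up, looking along -z (the intrinsics and any distortion apply to the point x, -y, -z); pixel columns grow to the right and rows downward; lengths in m; the calibration is good to about 2 mm. A picture is of the moment at which its call begins. camera_model takes no time and is no camera call.
- bot.hand_in(): hands the job in; it is judged then, once.
The state is a dict: "t": time; "q": joint angles; "joint_vel": joint speeds; "joint_torque": joint torques, N m; "eef_pos": TCP position; "tool_rot": TCP orientation; "contact_force": force on the tool from outside, world axes, zero at the start; "torque": the same for the moment, N m; "gripper_width": opening from 0.0 (shut) to 1.0 (fully open); "grasp_force": force on a finger pad.
Only numpy, scipy, OpenCV 4.12 (cv2) and the standard library are available. Lean on these libraries where they do the work, as an engineer would, in place of code of your own. Each camera call takes 0.05 s, during which the arm holds its last target. There are 200 camera calls.

TASK

Fit the loose crank fully home on the square shaft end of the sample lift, easing it on by feel rather than forcing it. Then wind it clockwise (seen from above) by its handle, turning the lift with nothing but the crank, until the brass core ring is firmly clamped under the sprung plate, but stop before the plate's spring is squeezed solid. Leave the crank on the shaft, let go, and leave the other things on the bench where they are.

Things in the scene. Friction and masses are not known exactly. Their poses are not given: they have to be found in the camera images.
- lift: dark iron base of the hand-crank sample lift, 150 x 420 x 30 mm, fixed to the bench; origin at the centre of its underside. Its y axis runs from the winder (a round drum at y = -130 mm) to the tower (y = +130 mm: two steel columns 16 mm thick, 110 mm apart along x, 292 mm high).
- shaft: upright steel shaft on the winder. Origin on its axis, at the top of a round collar (52 mm across): the seat for the crank's hub. Above it stands the square end, 20 x 20 mm, 24 mm high with square edges, flats facing this body's x and y. A green iron wheel, 124 mm across, its rim 12 to 26 mm below the seat, turns with it.
- shaft_top (a point): centre of the top face of the square shaft end, 24 mm above the seat. Winding clockwise seen from above raises the platform 8 mm per radian (50 mm a turn); the ring is clamped after about 1.6 to 2.3 turns. Friction of about 0.18 N m (3 N at the crank handle), plus about 1 N at the handle for the load, resists; it stays where it is left.
- crank: loose steel crank, 0.45 kg, on the bench socket down. Origin at the centre of the hub's underside (socket mouth). Hub 40 x 40 x 32 mm; square socket 21.6 mm wide, flats facing body x and y, 26 mm deep: fits in four ways. Arm (16 to 26 mm up) along +x to the handle; balance weight, 32 mm across, 46 mm out along -x. Fully home, this origin lies on that of shaft.
- crank_grip (a point): on the crank's axis, 54 mm above its underside, axes as crank: middle of the part to grip for lifting and fitting, a square steel boss 26 x 26 mm (flats facing the crank's x and y) on the hub, 32 to 66 mm above the underside. Gripping it across the crank's y keeps clear of the handle.
- crank_handle (a point): on the axis of the crank's upright handle, 60 mm along +x from the crank's axis, 80 mm above its underside: where to hold it. The handle is a wooden sleeve, 22 mm across, 32 to 98 mm above the underside, that spins freely on its pin, so it can be held firmly (25 N) while the crank goes round.
- platform: aluminium lift platform, a disc 80 mm across, at the tower; origin at the centre of its top face, where the core ring stands. It rises with winding. The sprung plate yields 1 mm per 6 N (3 N to start) and is solid at 9 mm. Well clamped is 12 to 40 N on the ring; each 10 N adds 0.08 N m at the shaft, 1.3 N at the crank handle. Winding 0.2 rad adds about 10 N.
- core_ring: brass core ring standing on the platform, 56 mm outside and 48 mm inside diameter, 50 mm high, about 0.25 kg; origin at the centre of its underside. Above it, under the clamp head on the columns, hangs the round sprung steel plate (68 mm across) that its top is to be pressed against; the head is set at another height each time, its plate 80 to 110 mm above the ring.
- winder: round iron drum, 84 mm in diameter, under the wheel, with a flange 104 mm in diameter; origin at the centre of its underside, on the shaft's axis, 74 mm below the seat; fixed to the lift's base.
- ring_box: bystander: grey plastic box 130 x 100 x 50 mm with two rings in it; origin at the centre of its underside.
- crucible: bystander: small white porcelain crucible, 48 mm in diameter, 42 mm high; origin at the centre of its underside.
- counterweight: bystander: squat steel weight with a knob, 60 mm in diameter, 56 mm high; origin at the centre of its underside.
- spare_ring: bystander: low brass ring, 56 mm in diameter, 30 mm high; origin at the centre of its underside.
- sample_jar: bystander: glass jar, 56 mm in diameter, 75 mm high; origin at the centre of its underside.
- trowel_spatula: bystander: spatula lying flat on the bench.
- bench_brush: bystander: brush lying flat on the bench.
Things that resemble listed ones, but are neither listed nor needed, are in the scene too. What is shaped like the crank but purple or red is not meant.

How it is judged:
On the way, in this order (a step that is already met when the one before it is completed fails the run):
1. the crank is fully home on the square shaft end (horizontal distance between crank and shaft below 0.004 m and z of crank in the frame of shaft below 0.003 m and angle between crank's own z axis and vertical below 0.08 rad), for 0.2 s.
2. the ring is wound up firmly against the sprung plate with the crank on (all of step 1 and contact force between core_ring and platform above 9 N), for 0.2 s.
At the end, for the whole second after the job is handed in: The crank sits fully home on the shaft (hub on the collar within 3 mm, on axis within 4 mm) and is released and still; the core ring stands upright on the platform (within 12 mm of its centre) and is clamped under the sprung plate with 8 to 52 N between ring and platform (all of step 1 and contact force between core_ring and platform between 8 and 52 N and horizontal distance between core_ring and platform below 0.012 m and angle between core_ring's own z axis and vertical below 0.06 rad and linear speed of crank below 0.02 m/s and linear speed of platform below 0.005 m/s); the robot touches nothing.
It fails at once if the plate's spring squeezed nearly solid, over 52 N between ring and platform (contact force between core_ring and platform above 52 N).
It fails at once if the crank forced against the shaft (over 120 N between them) (contact force between crank and shaft above 120 N).
It fails at once if the shaft, wheel, lift or core ring pushed by the gripper and not through the crank (contact force between the fingers and winder above 6 N or contact force between the fingers and lift above 6 N or contact force between the fingers and core_ring above 6 N).
It fails at once if a bystander moved or tipped (distance of any of ring_box, crucible, counterweight, spare_ring, sample_jar, trowel_spatula, bench_brush from where it was at the start of the episode above 0.03 m).
It also fails if it takes over 72 s, if anything falls off the work surface, if the arm or the gripper's body presses on something with over 40 N, if the wrist force passes 120 N, or if a joint passes its speed limit or range.

## Working session

There is one attempt and no reset: what is moved stays moved. The work goes in short steps, Python scripts to look and compute and a tool call to move; the robot and the scene stay as the last step left them, time stands still between calls to the robot, and variables do not carry over. Pictures are saved under pics/ and viewed, at most 13 in all, crops included, and the job is handed in when it is done.

Besides the shell and the picture viewer there is one more tool, called after ">>>" as a command line: name --argument value ..., lists and objects as JSON in quotes. drive_tool: Moves the arm, as the interface text tells. Its arguments: {"type":"object","properties":{"deltas":{"type":"array"},"grip_force":{"type":"number"}},"required":["deltas"]}

```bash
ls; mkdir -p pics
cat > h.py <<'E'
import numpy as np, cv2
from station import bot, optics
def cam(n):
    m=optics.camera_model(n); K=np.array([[m['fx'],0,m['cx']],[0,m['fy'],m['cy']],[0,0,1.]])
    return K,np.array(m['dist'],float),np.array(m['cam_to_world'])
def ray(n,uv):
    K,d,T=cam(n); p=cv2.undistortPoints(np.array(uv,float).reshape(-1,1,2),K,d).reshape(-1,2)
    r=np.c_[p[:,0],-p[:,1],-np.ones(len(p))]@T[:3,:3].T
    return T[:3,3],r
def onz(n,uv,z):
    o,r=ray(n,uv); return o+r*((z-o[2])/r[:,2])[:,None]
def proj(n,P):
    K,d,T=cam(n); P=np.atleast_2d(P).astype(float); c=(P-T[:3,3])@T[:3,:3]; c=c*[1,-1,-1]
    return cv2.projectPoints(c,np.zeros(3),np.zeros(3),K,d)[0].reshape(-1,2)
def tri(u1,u2,n1='scene',n2='top'):
    o1,r1=ray(n1,[u1]);o2,r2=ray(n2,[u2]);A=np.c_[r1[0],-r2[0]]
    s=np.linalg.lstsq(A,o2-o1,rcond=None)[0];a=o1+s[0]*r1[0];b=o2+s[1]*r2[0]
    return (a+b)/2,np.linalg.norm(a-b)
E
python3 - <<'E'
from h import *
for n in('scene','top'):
    im=optics.read_camera(n); cv2.imwrite(f'pics/{n}0.png',im); print(n,cam(n)[2].round(3).tolist(),cam(n)[0][0,0])
print(bot.get_obs())
E
```

```text
pics
scene [[-0.679, -0.42, 0.602, 1.343], [0.734, -0.414, 0.539, 0.695], [0.023, 0.808, 0.589, 0.961], [0.0, 0.0, 0.0, 1.0]] 530.7258047907452
top [[-0.002, 0.987, -0.159, 0.304], [-1.0, -0.003, -0.005, -0.103], [-0.005, 0.159, 0.987, 1.161], [0.0, 0.0, 0.0, 1.0]] 439.34093507171593
{'t': 0.1, 'q': array([-1.3761372 ,  0.47774432,  0.02234401,  1.55633677, -0.01151487,
        1.10927487, -0.08314179]), 'joint_vel': array([ 6.11400409e-05, -2.89557754e-03, -1.82503541e-03, -2.09812211e-03,
        1.22484635e-03, -1.07798650e-03,  1.13879653e-03]), 'joint_torque': array([ 4.55356625e-03, -5.97763717e+01,  1.61390070e+00, -2.81956941e+01,
        1.28446467e-02,  4.95192318e-03, -4.86120797e-06]), 'eef_pos': array([0.20113346, 0.64391604, 0.3030115 ]), 'tool_rot': array([-7.02713261e-05,  1.50816560e-01,  9.88561428e-01, -8.14616748e-04]), 'contact_force': array([ 0.13779469,  0.18695341, -0.32479963]), 'torque': array([0.07798402, 0.03988448, 0.01637084]), 'grasp_force': 0.0, 'gripper_width': 1.001213257232834}
```

View pics/scene0.png

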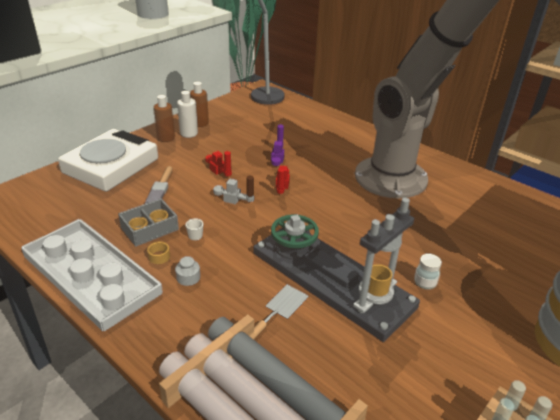

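View pics/top0.png

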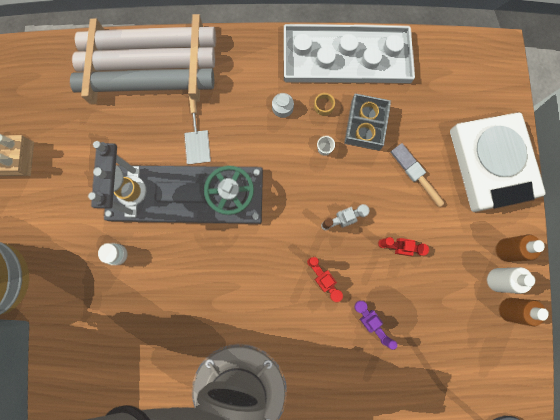

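Scene: the candidates are the steel crank (top 346,217; scene 233,190), two red ones (top 325,280 and 405,247) and a purple one (top 375,325). The steel-grey crank with the brown wooden handle fits the description. The shaft is in the green wheel (top 228,188). I'll confirm with one enlarged crop.

Run:
```python
import cv2,numpy as np
a=cv2.imread('pics/top0.png');b=cv2.imread('pics/scene0.png')
f=lambda im,x,y,w,h,s:cv2.resize(im[y:y+h,x:x+w],None,fx=s,fy=s,interpolation=cv2.INTER_CUBIC)
t=np.hstack([f(a,312,190,66,50,6),f(a,195,160,66,50,6)])
u=np.hstack([f(b,200,165,66,50,6),f(b,262,205,66,50,6)])
cv2.imwrite('pics/c0.png',np.vstack([t,u]))
```

```text
(no output)
```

View pics/c0.png

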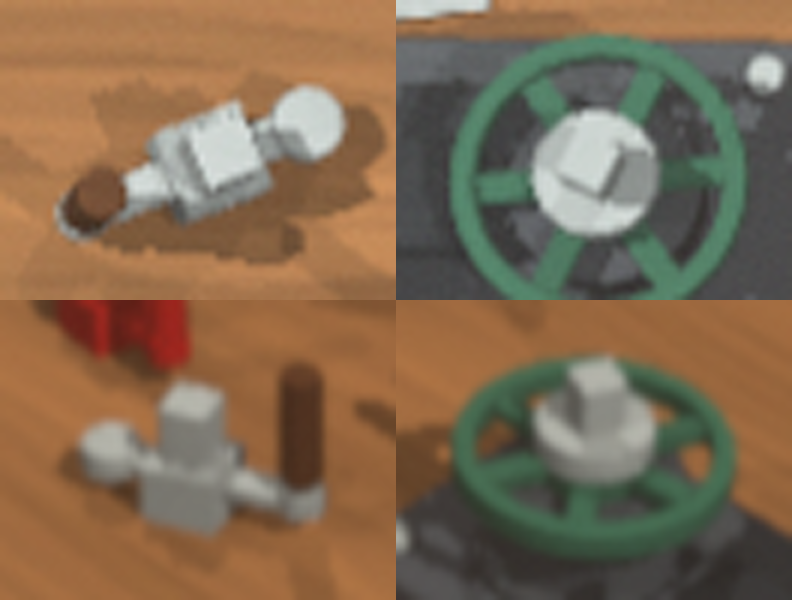

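The crop confirms it: a grey crank with a brown handle at top (328,221), boss top at (349,214); the shaft's square top is at about (225,186), on the collar at about (228,188). Next I'll measure.

```bash
cat > meas.py <<'E'
from h import *
def phase(xy,c,n,r0,r1):
    d=xy-c; r=np.hypot(*d.T); k=(r>r0)&(r<r1); a=np.arctan2(d[k,1],d[k,0]); z=np.exp(1j*n*a).mean()
    return np.angle(z)/n,abs(z),k.sum()
def wheel(im):
    hsv=cv2.cvtColor(im,cv2.COLOR_BGR2HSV); m=cv2.inRange(hsv,(55,60,30),(95,255,255)); m[:150]=0;m[230:]=0;m[:,:190]=0;m[:,270:]=0
    c=max(cv2.findContours(m,cv2.RETR_EXTERNAL,cv2.CHAIN_APPROX_NONE)[0],key=cv2.contourArea).reshape(-1,2)
    return m,c
E
python3 - <<'E'
from meas import *
a=cv2.imread('pics/top0.png');b=cv2.imread('pics/scene0.png')
m,c=wheel(a)
for z in (.092,.085):
    p=onz('top',c,z)[:,:2]; (cc,ax,an)=cv2.fitEllipse(p.astype(np.float32)*1000); print('wheel',z,cc,ax)
ctr=np.array(cc)/1000
ys,xs=np.nonzero(m); P=onz('top',np.c_[xs,ys],.088)[:,:2]; print('spoke',[np.degrees(v) if i==0 else v for i,v in enumerate(phase(P,ctr,6,.03,.05))])
# square top & collar: bright px
g=cv2.cvtColor(a,cv2.COLOR_BGR2GRAY)
def sub(n,im,x,y,w,h,th,name):
    s=8; gg=cv2.cvtColor(im,cv2.COLOR_BGR2GRAY)[y:y+h,x:x+w]; G=cv2.resize(gg,None,fx=s,fy=s,interpolation=cv2.INTER_CUBIC)
    M=(G>th).astype(np.uint8); cs=cv2.findContours(M,cv2.RETR_EXTERNAL,cv2.CHAIN_APPROX_NONE)[0]
    k=max(cs,key=cv2.contourArea).reshape(-1,2); return (k+.5)/s-.5+[x,y],G
print(g[175:202,214:242]) 
print(g[204:224,338:360])
hs=cv2.cvtColor(a,cv2.COLOR_BGR2HSV)[204:236,318:340]; 
# handle brown dark
M=((hs[...,2]<120)&(hs[...,1]>110)); print(M.astype(int))
E
```

```text
wheel 0.092 (510.251220703125, 22.433372497558594) (120.21761322021484, 121.97086334228516)
wheel 0.085 (511.6000671386719, 23.2551326751709) (121.00457763671875, 122.76930236816406)
spoke [np.float64(-25.53158483075596), np.float64(0.8542672170218836), np.int64(230)]
[[ 84  76  99 112 113 116 113 110 100  90  86  87  89  98  96  96  92  91
   87 102 113 112 114 112  92  68  64  66]
 [ 67  67  77 108 113 117 113 113 108  88  71  69  83  95 102 101  96  90
   95 109 113 112 112 105  77  66  64  65]
 [ 65  69  66  99 112 113 116 112 112  89  69  65  64  85  97  96  93  91
  104 112 113 112 113  93  69  64  65  78]
 [ 65  65  66  77  97 108 106 108 109  94 106 105 154 160 159 159 141 114
  119 114 113 113 109  80  72  68  68  90]
 [ 65  65  65  68  78  93 101 101 116 151 171 172 212 213 212 208 197 175
  171 141 115 111  96  75  75  73  68  81]
 [ 67  68  67  63  77  88  99 115 155 191 200 208 211 211 209 210 210 211
  207 186 151 114  80  74  79  73  74  68]
 [ 68  63  66  71  87  87 111 153 181 184 187 206 210 210 210 211 211 210
  206 207 190 168  97  76  74  79  74  73]
 [ 66  62  6
[... 4994 characters left out ...]
 0 0 0 0 1 1 1 1 1 1 1 1 1 0 0 0 0 0 0 0]
 [0 0 0 0 0 0 1 0 0 1 1 1 1 1 1 0 0 0 0 0 0 0]
 [0 0 0 0 0 0 1 1 0 1 1 1 1 1 1 0 0 0 0 0 0 0]
 [0 0 0 0 0 1 1 1 1 1 1 1 0 1 0 0 0 0 0 0 0 0]
 [0 0 0 0 0 1 1 1 1 1 1 1 1 0 0 0 0 0 0 1 1 1]
 [0 0 0 0 0 1 1 1 1 1 1 1 0 0 0 0 0 0 0 0 0 1]
 [0 0 0 0 0 0 1 1 1 0 1 0 0 0 1 0 0 0 0 0 0 0]
 [0 0 0 0 0 0 0 0 0 0 0 0 0 0 0 0 0 0 0 0 0 0]
 [0 0 0 0 0 0 0 0 0 0 0 0 0 0 0 0 0 0 0 0 0 0]
 [0 0 0 0 0 0 0 0 0 0 0 0 0 0 0 0 0 0 0 0 0 0]
 [0 0 0 0 0 0 0 0 0 0 0 0 0 0 0 0 0 0 0 0 0 0]
 [0 0 0 0 0 0 0 0 0 0 0 0 0 0 0 0 0 0 0 0 0 0]
 [0 0 0 0 0 0 0 0 0 0 0 0 0 0 0 0 0 0 0 0 0 0]
 [0 0 0 0 0 0 0 0 0 0 0 0 0 0 0 0 0 0 0 0 0 0]
 [0 0 0 0 0 0 0 0 0 0 0 0 0 0 0 0 0 0 0 0 0 0]]
```

Run:
```python
from meas import *
a=cv2.imread('pics/top0.png');b=cv2.imread('pics/scene0.png')
B=onz('top',[[349.0,213.8]],.066)[0];H=onz('top',[[328.,220.6]],.098)[0]
Bs=onz('scene',[[231.8,180.7]],.066)[0];Hs=onz('scene',[[249.5,177.]],.098)[0]
for p,q in((B,H),(Bs,Hs)): print(p,q,np.linalg.norm((q-p)[:2]),np.degrees(np.arctan2(*(q-p)[1::-1])))
print(tri((231.8,180.7),(349,213.8)),tri((249.5,177.),(328,220.6)))
hsv=cv2.cvtColor(b,cv2.COLOR_BGR2HSV); m=cv2.inRange(hsv,(50,60,20),(95,255,255)); m[:200]=0;m[265:]=0;m[:,:262]=0;m[:,328:]=0
c=max(cv2.findContours(m,cv2.RETR_EXTERNAL,cv2.CHAIN_APPROX_NONE)[0],key=cv2.contourArea).reshape(-1,2)
for z in(.092,.085): print(cv2.fitEllipse((onz('scene',c,z)[:,:2]*1000).astype(np.float32)))
S=np.array([.511,.0228,0]); y=np.radians(-25.5); R=np.array([[np.cos(y),-np.sin(y)],[np.sin(y),np.cos(y)]])
sq=np.array([[1,1],[1,-1],[-1,-1],[-1,1.]])
def quad(c,h,y,z):
    R=np.array([[np.cos(y),-np.sin(y)],[np.sin(y),np.cos(y)]]); return np.c_[c[:2]+(sq*h)@R.T,np.full(4,z)]
cr=(B+Bs)/2; cy=np.arctan2(*((H-B)+(Hs-Bs))[1::-1])
out=[]
for n,im in(('top',a),('scene',b)):
    big=cv2.resize(im,None,fx=8,fy=8,interpolation=cv2.INTER_CUBIC)
    for P in(quad(S,.01,y,.128),quad(S,.01,y,.104),quad(cr,.013,cy,.066),quad(cr,.02,cy,.0)):
        cv2.polylines(big,[((proj(n,P)+.5)*8-.5).round().astype(int)],True,(0,0,255),1)
    t=np.linspace(0,6.3,60); col=np.c_[S[0]+.026*np.cos(t),S[1]+.026*np.sin(t),t*0+.104]
    cv2.polylines(big,[((proj(n,col)+.5)*8-.5).round().astype(int)],True,(255,0,0),1)
    for x,y0 in([(330,198),(206,168)] if n=='top' else [(208,172),(272,205)]): out.append(big[y0*8:(y0+36)*8,x*8:(x+46)*8])
cv2.imwrite('pics/o0.png',np.vstack([np.hstack(out[:2]),np.hstack(out[2:])]))
```

```text
[ 0.45205615 -0.28001284  0.066     ] [ 0.43119108 -0.22293211  0.098     ] 0.06077466358382375 110.0791786420545
[ 0.44752819 -0.28429437  0.066     ] [ 0.42980374 -0.22667938  0.098     ] 0.060279712896669266 107.09978637988883
(array([ 0.45162868, -0.27950413,  0.0701882 ]), np.float64(0.0004250028718177881)) (array([ 0.43158298, -0.22348243,  0.10011146]), np.float64(0.0020094093499772223))
((515.5086669921875, 23.360902786254883), (106.54127502441406, 120.1953353881836), 133.0269012451172)
((508.84576416015625, 17.951282501220703), (107.39905548095703, 121.16307830810547), 133.02691650390625)
```

View pics/o0.png

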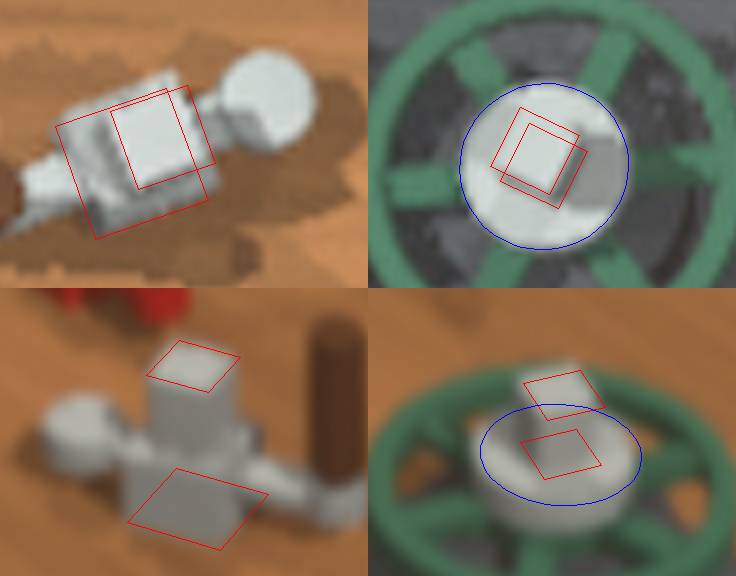

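The overlay shows the estimates match both views to within about 1 px: crank boss ≈ (0.450,-0.281), yaw about 109°; shaft ≈ (0.511,0.0225), yaw about -25.5° mod 90. The arm can start moving.

```bash
cat > g.py <<'E'
import sys
from h import *
from scipy.spatial.transform import Rotation as R
def goal(x,y,z,yaw):
    o=bot.get_obs(); T=R.from_quat(o['tool_rot'],scalar_first=True)
    ty=np.radians(yaw); Y=np.array([np.cos(ty),np.sin(ty),0]);Z=np.array([0,0,-1.]);G=R.from_matrix(np.c_[np.cross(Y,Z),Y,Z])
    G2=G*R.from_euler('z',180,degrees=True)
    for g in(G,G2):
        print('off',T.inv().apply(np.array([x,y,z])-o['eef_pos']).round(4),'ang',((T.inv()*g).as_rotvec()/(np.pi/4)).round(3))
    print('t',o['t'],'q',o['q'].round(2),'pos',o['eef_pos'].round(4),'y-yaw',np.degrees(np.arctan2(*T.apply([0,1,0])[1::-1])).round(2),'F',o['contact_force'].round(2),'M',o['torque'].round(2),o['gripper_width'].round(3))
if __name__=='__main__': goal(*map(float,sys.argv[1:5]))
E
python3 g.py .45 -.282 .25 19
```

```text
off [-0.5136 -0.8095  0.0544] ang [-2.000e-03  1.000e-03  1.192e+00]
off [-0.5136 -0.8095  0.0544] ang [-1.000e-03 -2.000e-03 -2.808e+00]Traceback (most recent call last):
  File "g.py", line 11, in <module>
    if __name__=='__main__': goal(*map(float,sys.argv[1:5]))
                             ~~~~^^^^^^^^^^^^^^^^^^^^^^^^^^^
  File "g.py", line 10, in goal
    print('t',o['t'],'q',o['q'].round(2),'pos',o['eef_pos'].round(4),'y-yaw',np.degrees(np.arctan2(*T.apply([0,1,0])[1::-1])).round(2),'F',o['contact_force'].round(2),'M',o['torque'].round(2),o['gripper_width'].round(3))
                                                                                                                                                                                                ^^^^^^^^^^^^^^^^^^^^^^^^
AttributeError: 'float' object has no attribute 'round'
```

>>> drive_tool --deltas '[{"gripper": 0,"offset": [0.05,-0.2,0],"angular": [0,0,0]},{"gripper": 0,"offset": [0.0,-0.2,0],"angular": [0,0,0.3]},{"gripper": 0,"offset": [0.0,-0.2,0],"angular": [0,0,0.4]},{"gripper": 0,"offset": [0.0,-0.2,0],"angular": [0,0,0.4]}]'

```text
t: 0.5
eef_pos: [0.1415, 0.4532, 0.3033]
tool_rot: [0.0, 0.306, 0.952, -0.001]
contact_force: [-0.1, 0.3, 0.1]
gripper_width: 1.002
grasp_force: 0.0
```

```bash
sed -i "s/o\['gripper_width'\].round(3)/round(float(o['gripper_width']),3)/" g.py; python3 g.py .33 .32 .30 30; python3 g.py .45 -.282 .25 19 | head -2
```

```text
off [-0.2308  0.0014  0.0034] ang [-0.001  0.001  0.542]
off [-0.2308  0.0014  0.0034] ang [-1.000e-03 -1.000e-03 -3.458e+00]
t 0.5 q [-1.45  0.15  0.06  2.02 -0.01  0.97 -0.44] pos [0.1415 0.4532 0.3033] y-yaw 54.41 F [-0.1   0.35  0.13] M [-0.02  0.01  0.01] 1.002
off [-0.6787 -0.4182  0.0539] ang [-0.001  0.001  0.787]
off [-0.6787 -0.4182  0.0539] ang [-1.000e-03 -1.000e-03 -3.213e+00]
```

>>> drive_tool --deltas '[{"gripper": 0,"offset": [-0.23,0.0,0],"angular": [0,0,0]},{"gripper": 0,"offset": [-0.23,0,0],"angular": [0,0,0.0]},{"gripper": 0,"offset": [-0.23,0.0,0],"angular": [0,0,0.4]},{"gripper": 0,"offset": [-0.23,0.0,0],"angular": [0,0,0.5]},{"gripper": 0,"offset": [-0.23,0.0,0],"angular": [0,0,0.5]}]'

```text
t: 1.0
eef_pos: [0.3323, 0.3192, 0.3039]
tool_rot: [0.0, 0.488, 0.873, -0.0]
contact_force: [-0.0, 1.2, 0.3]
gripper_width: 1.002
grasp_force: 0.0
```

```bash
python3 g.py .42 .10 .30 19; python3 g.py .45 -.282 .25 19 | head -2
```

```text
off [-0.2327 -0.0402  0.0041] ang [0.    0.001 0.28 ]
off [-0.2327 -0.0402  0.0041] ang [-1.00e-03  1.00e-03 -3.72e+00]
t 1.0 q [-1.16  0.12  0.29  2.06 -0.04  0.97 -0.31] pos [0.3323 0.3192 0.3039] y-yaw 31.62 F [-0.02  1.16  0.3 ] M [0.   0.   0.02] 1.002
off [-0.5737 -0.2149  0.0543] ang [0.    0.001 0.28 ]
off [-0.5737 -0.2149  0.0543] ang [-1.00e-03  1.00e-03 -3.72e+00]
```

>>> drive_tool --deltas '[{"gripper": 0,"offset": [-0.23,-0.04,0],"angular": [0,0,0.0]},{"gripper": 0,"offset": [-0.23,-0.04,0],"angular": [0,0,0.1]},{"gripper": 0,"offset": [-0.23,-0.04,0],"angular": [0,0,0.28]},{"gripper": 0,"offset": [-0.23,-0.04,0],"angular": [0,0,0.28]},{"gripper": 0,"offset": [-0.23,-0.04,0],"angular": [0,0,0.28]}]'

```text
t: 1.5
eef_pos: [0.4186, 0.1028, 0.3039]
tool_rot: [0.0, 0.578, 0.816, -0.0]
contact_force: [0.3, 1.1, -0.5]
gripper_width: 1.003
grasp_force: 0.0
```

```bash
python3 g.py .45 -.281 .25 19
```

```text
off [-0.3725 -0.0976  0.0539] ang [0.    0.    0.008]
off [-0.3725 -0.0976  0.0539] ang [-0.     0.    -3.992]
t 1.5 q [-0.88  0.05  0.52  2.13 -0.03  0.96 -0.  ] pos [0.4186 0.1028 0.3039] y-yaw 19.36 F [ 0.28  1.13 -0.46] M [ 0.05 -0.02  0.03] 1.003
```

>>> drive_tool --deltas '[{"gripper": 0,"offset": [-0.37,-0.098,0.0],"angular": [0,0,0.0]},{"gripper": 0,"offset": [-0.37,-0.098,0],"angular": [0,0,0.0]},{"gripper": 0,"offset": [-0.37,-0.098,0],"angular": [0,0,0.0]},{"gripper": 0,"offset": [-0.37,-0.098,0],"angular": [0,0,0.0]},{"gripper": 0,"offset": [-0.37,-0.098,0],"angular": [0,0,0.0]}]'

```text
t: 2.0
eef_pos: [0.4383, -0.1448, 0.304]
tool_rot: [0.0, 0.577, 0.817, 0.0]
contact_force: [1.3, 0.4, -0.3]
gripper_width: 0.998
grasp_force: 0.0
```

```bash
python3 g.py .45 -.281 .18 19
```

```text
off [-0.1323 -0.0347  0.1239] ang [ 0.001 -0.001  0.013]
off [-0.1323 -0.0347  0.1239] ang [ 1.000e-03  2.000e-03 -3.987e+00]
t 2.0 q [-0.52  0.13  0.78  2.08 -0.11  0.97  0.67] pos [ 0.4383 -0.1448  0.304 ] y-yaw 19.58 F [ 1.35  0.37 -0.31] M [ 0.03 -0.09 -0.02] 0.998
```

>>> drive_tool --deltas '[{"gripper": 0,"offset": [-0.132,-0.035,0.05],"angular": [0,0,0.013]},{"gripper": 0,"offset": [-0.132,-0.035,0.1],"angular": [0,0,0.013]},{"gripper": 0,"offset": [-0.132,-0.035,0.123],"angular": [0,0,0.013]},{"gripper": 0,"offset": [-0.132,-0.035,0.123],"angular": [0,0,0.013]},{"gripper": 0,"offset": [-0.132,-0.035,0.123],"angular": [0,0,0.013]}]'

```text
t: 2.5
eef_pos: [0.447, -0.2813, 0.177]
tool_rot: [-0.003, 0.583, 0.812, -0.002]
contact_force: [-0.3, 1.4, 0.0]
gripper_width: 1.004
grasp_force: 0.0
```

```bash
python3 g.py .45 -.281 .109 19
```

```text
off [-0.0008  0.0034  0.068 ] ang [-0.009 -0.003 -0.007]
off [-0.0008  0.0034  0.068 ] ang [-0.005  0.014  3.993]
t 2.5 q [-0.09  0.49  0.69  2.05 -0.44  0.76  1.19] pos [ 0.447  -0.2813  0.177 ] y-yaw 18.68 F [-0.3   1.44  0.02] M [ 0.02  0.01 -0.02] 1.004
```

>>> drive_tool --deltas '[{"gripper": 0,"offset": [-0.001,0.003,0.05],"angular": [-0.01,0,0]},{"gripper": 0,"offset": [-0.001,0.003,0.067],"angular": [-0.01,0,0]},{"gripper": 0,"offset": [-0.001,0.003,0.067],"angular": [-0.01,0,0]},{"gripper": 0,"offset": [-0.001,0.003,0.067],"angular": [-0.01,0,0]}]'

```text
t: 2.9
eef_pos: [0.4536, -0.2787, 0.115]
tool_rot: [0.003, 0.581, 0.814, 0.003]
contact_force: [-0.2, -0.3, 0.2]
gripper_width: 0.999
grasp_force: 0.0
```

>>> drive_tool --deltas '[{"gripper": 120,"offset": [0,0,0],"angular": [0,0,0]},{"gripper": 180,"offset": [0,0,0],"angular": [0,0,0]},{"gripper": 255,"offset": [0,0,0],"angular": [0,0,0]},{"gripper": 255,"offset": [0,0,0],"angular": [0,0,0]},{"gripper": 255,"offset": [0,0,0],"angular": [0,0,0]}]' --grip_force 40

```text
t: 3.4
eef_pos: [0.4529, -0.2792, 0.1144]
tool_rot: [0.002, 0.581, 0.814, 0.003]
contact_force: [-2.6, 0.3, 6.6]
gripper_width: 0.297
grasp_force: 47.0
```

```bash
python3 - <<'E'
from h import *
for n in('scene','top'): cv2.imwrite(f'pics/{n}1.png',optics.read_camera(n))
a=cv2.imread('pics/top1.png')[170:260,280:420];b=cv2.imread('pics/scene1.png')[130:230,180:300]
cv2.imwrite('pics/g1.png',np.hstack([cv2.resize(a,(420,270)),cv2.resize(b,(324,270))]))
E
python3 g.py .45 -.281 .109 19
```

```text
off [-0.0007 -0.0034  0.0053] ang [ 0.01  -0.    -0.002]
off [-0.0007 -0.0034  0.0053] ang [-0.    -0.016  3.998]
t 3.5 q [-0.02  0.59  0.59  2.07 -0.55  0.64  1.28] pos [ 0.4529 -0.2793  0.1144] y-yaw 18.93 F [-2.49  1.64  6.96] M [0.09 0.46 0.01] 0.294
```

View pics/g1.png

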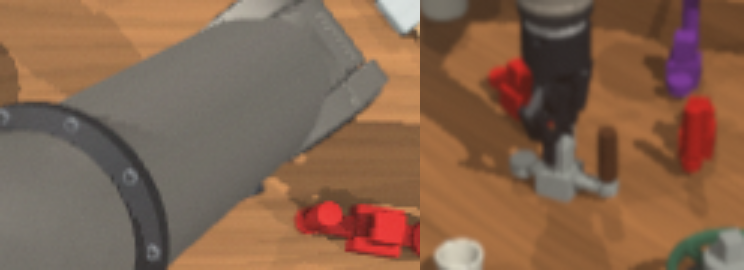

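The crank is gripped (opening 25 mm); the scene view shows the jaws on the boss, with the handle to the right and clear. Next is the lift.

>>> drive_tool --deltas '[{"gripper": 255,"offset": [0,0,-0.03],"angular": [0,0,0]},{"gripper": 255,"offset": [0,0,-0.08],"angular": [0,0,0]},{"gripper": 255,"offset": [0,0,-0.13],"angular": [0,0,0]},{"gripper": 255,"offset": [0,0,-0.17],"angular": [0,0,0]},{"gripper": 255,"offset": [0,0,-0.17],"angular": [0,0,0]}]'

```text
t: 4.0
eef_pos: [0.4536, -0.281, 0.2884]
tool_rot: [0.006, 0.581, 0.814, 0.005]
contact_force: [0.1, -0.8, -4.7]
gripper_width: 0.296
grasp_force: 45.7
```

```bash
python3 g.py .511 .0222 .28 -25.5
```

```text
off [0.2682 0.1526 0.0093] ang [ 0.021 -0.001  0.988]
off [0.2682 0.1526 0.0093] ang [ 1.000e-03  2.600e-02 -3.012e+00]
t 4.0 q [-0.22  0.33  0.82  1.96 -0.3   0.96  1.07] pos [ 0.4536 -0.281   0.2884] y-yaw 18.94 F [ 0.09 -0.84 -4.71] M [-0.12 -0.1  -0.01] 0.296
```

>>> drive_tool --deltas '[{"gripper": 255,"offset": [0.04,0.023,0],"angular": [0.01,0,0.15]},{"gripper": 255,"offset": [0.08,0.046,0],"angular": [0.01,0,0.33]},{"gripper": 255,"offset": [0.12,0.07,0],"angular": [0.01,0,0.5]},{"gripper": 255,"offset": [0.16,0.093,0],"angular": [0.01,0,0.68]},{"gripper": 255,"offset": [0.2,0.115,0],"angular": [0.01,0,0.84]}]'

```text
t: 4.5
eef_pos: [0.4946, -0.0511, 0.2833]
tool_rot: [-0.002, 0.815, 0.579, -0.0]
contact_force: [1.3, -0.7, -4.9]
gripper_width: 0.296
grasp_force: 45.6
```

```bash
python3 g.py .511 .0222 .28 -25.5
```

```text
off [ 0.0747 -0.0086  0.0034] ang [-0.004 -0.002  0.14 ]
off [ 0.0747 -0.0086  0.0034] ang [ 3.00e-03 -6.00e-03 -3.86e+00]
t 4.5 q [-0.81  0.3   0.96  2.04 -0.31  0.95 -0.02] pos [ 0.4946 -0.0511  0.2833] y-yaw -19.2 F [ 1.28 -0.71 -4.91] M [-0.02 -0.13 -0.01] 0.296
```

>>> drive_tool --deltas '[{"gripper": 255,"offset": [0.04,-0.004,0],"angular": [0,0,0.1]},{"gripper": 255,"offset": [0.075,-0.0085,0],"angular": [0,0,0.14]},{"gripper": 255,"offset": [0.075,-0.0085,0.01],"angular": [0,0,0.14]},{"gripper": 255,"offset": [0.075,-0.0085,0.02],"angular": [0,0,0.14]},{"gripper": 255,"offset": [0.075,-0.0085,0.02],"angular": [0,0,0.14]}]'

```text
t: 5.0
eef_pos: [0.5099, 0.0199, 0.2626]
tool_rot: [-0.002, 0.844, 0.536, -0.002]
contact_force: [-0.4, -0.7, -5.1]
gripper_width: 0.297
grasp_force: 45.3
```

```bash
python3 g.py .511 .0222 .26 -25.5
python3 - <<'E'
from h import *
for n in('scene','top'): cv2.imwrite(f'pics/{n}2.png',optics.read_camera(n))
a=cv2.imread('pics/top2.png')[160:230,190:270];b=cv2.imread('pics/scene2.png')[165:255,250:340]
cv2.imwrite('pics/g2.png',np.hstack([cv2.resize(a,(274,240)),cv2.resize(b,None,fx=5.8,fy=5.8,interpolation=cv2.INTER_CUBIC)[:240*0+522,:]]) if 0 else cv2.resize(b,None,fx=6,fy=6,interpolation=cv2.INTER_CUBIC))
E
```

```text
off [0.0026 0.0001 0.0026] ang [-0.006  0.002  0.007]
off [0.0026 0.0001 0.0026] ang [-2.000e-03 -1.000e-02 -3.993e+00]
t 5.0 q [-0.91  0.37  0.94  2.03 -0.37  0.93 -0.21] pos [0.5099 0.0199 0.2626] y-yaw -25.21 F [-0.42 -0.72 -5.07] M [-0.05  0.09  0.03] 0.297
```

View pics/g2.png

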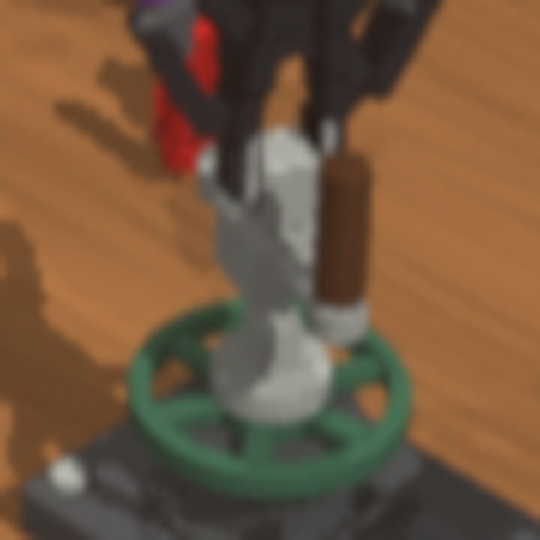

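The crop shows the crank hovering over the shaft, with the handle top at scene (307.8,191.3). I'll check the in-hand offset against the shaft in this same camera.

Run:
```python
from h import *
im=cv2.imread('pics/scene2.png');b0=cv2.imread('pics/scene0.png')
hsv=cv2.cvtColor(im,cv2.COLOR_BGR2HSV)
m=cv2.inRange(hsv,(0,90,20),(20,255,110)); r=m[188:220,296:318]
for i in range(0,32,3):
    k=np.nonzero(r[i])[0]; print(188+i,(296+k.min(),296+k.max()) if len(k) else None)
H=onz('scene',[[307.8,191.3]],.246)[0]; y=np.radians(64.8); C=H[:2]-.06*np.array([np.cos(y),np.sin(y)]); print(H,C)
# collar & square columns in scene0: grey low-sat mask
h0=cv2.cvtColor(b0,cv2.COLOR_BGR2HSV); g=(h0[...,1]<60)&(h0[...,2]>85)
for v in range(213,240,2):
    k=np.nonzero(g[v,275:320])[0]; print(v,(275+k.min(),275+k.max()) if len(k) else None,end=' ')
S=np.array([.511,.0222])
t=np.linspace(0,6.28,200)
for s in(S,S+[.0015,-.0015]):
    p=proj('scene',np.c_[s[0]+.026*np.cos(t),s[1]+.026*np.sin(t),t*0+.104]); q=proj('scene',[*s,.128]); print('\ncollar u',p[:,0].min(),p[:,0].max(),'v',p[:,1].min(),p[:,1].max(),q)
hh=proj('scene',[[.51+.06*np.cos(y),.02+.06*np.sin(y),z] for z in(.246,.21,.18)]); print('handle axis if TCP=crank',hh)
```

```text
188 (np.int64(307), np.int64(307))
191 (np.int64(304), np.int64(310))
194 (np.int64(304), np.int64(311))
197 (np.int64(304), np.int64(311))
200 (np.int64(304), np.int64(310))
203 (np.int64(304), np.int64(311))
206 (np.int64(303), np.int64(310))
209 (np.int64(303), np.int64(310))
212 (np.int64(303), np.int64(310))
215 (np.int64(306), np.int64(307))
218 None
[0.53280916 0.0711355  0.246     ] [0.5072624  0.01684587]
213 None 215 (np.int64(290), np.int64(299)) 217 (np.int64(290), np.int64(300)) 219 (np.int64(287), np.int64(301)) 221 (np.int64(287), np.int64(303)) 223 (np.int64(284), np.int64(303)) 225 (np.int64(284), np.int64(304)) 227 (np.int64(285), np.int64(305)) 229 (np.int64(286), np.int64(305)) 231 (np.int64(285), np.int64(304)) 233 (np.int64(288), np.int64(306)) 235 (np.int64(291), np.int64(312)) 237 None 239 (np.int64(283), np.int64(318)) 
collar u 285.3539396429089 305.5198269367336 v 218.92782813428545 231.59320988532556 [[295.85826977 217.8268927 ]]

collar u 284.532522673404 304.6991836827584 v 218.93211330968055 231.59840896407414 [[295.02910943 217.83121315]]
handle axis if TCP=crank [[308.0812892  192.32539565]
 [307.18132569 204.6724404 ]
 [306.4558674  214.64977775]]
```

```bash
python3 g.py .512 .0218 .246 -25.5
```

```text
off [ 0.0027 -0.0001  0.0183] ang [-0.003 -0.001  0.005]
off [ 0.0027 -0.0001  0.0183] ang [ 2.000e-03 -5.000e-03 -3.995e+00]
t 5.1 q [-0.91  0.37  0.95  2.03 -0.37  0.93 -0.21] pos [0.511  0.0193 0.2643] y-yaw -25.29 F [-0.28 -0.31 -4.52] M [-0.04 -0.    0.03] 0.297
```

>>> drive_tool --deltas '[{"gripper": 255,"offset": [0.002,0,0.008],"angular": [0,0,0.005]},{"gripper": 255,"offset": [0.002,0,0.014],"angular": [0,0,0.005]},{"gripper": 255,"offset": [0.002,0,0.016],"angular": [0,0,0.005]},{"gripper": 255,"offset": [0.002,0,0.016],"angular": [0,0,0.005]}]'

```text
t: 5.5
eef_pos: [0.5124, 0.0226, 0.2486]
tool_rot: [-0.001, 0.845, 0.535, 0.0]
contact_force: [-0.1, 0.7, -5.3]
gripper_width: 0.295
grasp_force: 45.4
```

```bash
python3 g.py .512 .0218 .242 -25.5;python3 - <<'E'
from h import *
for i in range(4):
    optics.read_camera('top');o=bot.get_obs();print(o['eef_pos'].round(4),o['contact_force'].round(2))
E
```

```text
off [-0.0009  0.      0.0066] ang [-0.002 -0.002  0.003]
off [-0.0009  0.      0.0066] ang [ 3.000e-03 -4.000e-03 -3.997e+00]
t 5.5 q [-0.89  0.39  0.92  2.04 -0.4   0.9  -0.19] pos [0.5124 0.0226 0.2486] y-yaw -25.38 F [-0.09  0.73 -5.3 ] M [ 0.02 -0.03 -0.04] 0.295
[0.5125 0.0225 0.2489] [ 0.45  0.3  -3.91]
[0.5127 0.0226 0.2491] [ 0.3   0.6  -4.03]
[0.5127 0.0227 0.2491] [ 0.11  0.61 -4.64]
[0.5127 0.0227 0.2492] [ 0.12 -0.25 -5.37]
```

>>> drive_tool --deltas '[{"gripper": 255,"offset": [-0.001,0,0.003],"angular": [0,0,0]},{"gripper": 255,"offset": [-0.001,0,0.005],"angular": [0,0,0]},{"gripper": 255,"offset": [-0.001,0,0.006],"angular": [0,0,0]},{"gripper": 255,"offset": [-0.001,0,0.007],"angular": [0,0,0]}]'

```text
t: 6.1
eef_pos: [0.5121, 0.0218, 0.2418]
tool_rot: [-0.001, 0.845, 0.535, 0.0]
contact_force: [-0.9, -0.7, -3.1]
gripper_width: 0.291
grasp_force: 45.4
```

>>> drive_tool --deltas '[{"gripper": 255,"offset": [0,0,0.001],"angular": [0,0,0]},{"gripper": 255,"offset": [0,0,0.002],"angular": [0,0,0]},{"gripper": 255,"offset": [0,0,0.002],"angular": [0,0,0]}]'

```text
t: 6.4
eef_pos: [0.5121, 0.0218, 0.2398]
tool_rot: [-0.001, 0.845, 0.535, 0.0]
contact_force: [-0.5, -0.1, -5.0]
gripper_width: 0.293
grasp_force: 45.4
```

>>> drive_tool --deltas '[{"gripper": 255,"offset": [0,0,0.001],"angular": [0,0,0]},{"gripper": 255,"offset": [0,0,0.002],"angular": [0,0,0]},{"gripper": 255,"offset": [0,0,0.002],"angular": [0,0,0]}]'

```text
t: 6.7
eef_pos: [0.5121, 0.0218, 0.2378]
tool_rot: [-0.001, 0.845, 0.535, 0.0]
contact_force: [-0.6, -0.0, -5.5]
gripper_width: 0.298
grasp_force: 45.4
```

>>> drive_tool --deltas '[{"gripper": 255,"offset": [0,0,0.001],"angular": [0,0,0]},{"gripper": 255,"offset": [0,0,0.002],"angular": [0,0,0]},{"gripper": 255,"offset": [0,0,0.002],"angular": [0,0,0]}]'

```text
t: 7.0
eef_pos: [0.5121, 0.0218, 0.2358]
tool_rot: [-0.001, 0.845, 0.535, 0.0]
contact_force: [-0.1, -2.1, -4.7]
gripper_width: 0.294
grasp_force: 45.4
```

>>> drive_tool --deltas '[{"gripper": 255,"offset": [0,0,0.001],"angular": [0,0,0]},{"gripper": 255,"offset": [0,0,0.002],"angular": [0,0,0]},{"gripper": 255,"offset": [0,0,0.003],"angular": [0,0,0]},{"gripper": 255,"offset": [0,0,0.003],"angular": [0,0,0]}]'

```text
t: 7.4
eef_pos: [0.5121, 0.0218, 0.2328]
tool_rot: [-0.001, 0.845, 0.535, 0.0]
contact_force: [-0.8, -1.3, -5.7]
gripper_width: 0.295
grasp_force: 45.4
```

>>> drive_tool --deltas '[{"gripper": 255,"offset": [0,0,0.001],"angular": [0,0,0]},{"gripper": 255,"offset": [0,0,0.002],"angular": [0,0,0]},{"gripper": 255,"offset": [0,0,0.003],"angular": [0,0,0]},{"gripper": 255,"offset": [0,0,0.003],"angular": [0,0,0]}]'

```text
t: 7.8
eef_pos: [0.5121, 0.0218, 0.2298]
tool_rot: [-0.001, 0.845, 0.535, 0.0]
contact_force: [-0.7, -1.4, -5.6]
gripper_width: 0.295
grasp_force: 45.4
```

It's sliding on: 12 mm below the shaft top and almost no force.

>>> drive_tool --deltas '[{"gripper": 255,"offset": [0,0,0.002],"angular": [0,0,0]},{"gripper": 255,"offset": [0,0,0.004],"angular": [0,0,0]},{"gripper": 255,"offset": [0,0,0.006],"angular": [0,0,0]},{"gripper": 255,"offset": [0,0,0.008],"angular": [0,0,0]},{"gripper": 255,"offset": [0,0,0.008],"angular": [0,0,0]}]'

```text
t: 8.3
eef_pos: [0.512, 0.0219, 0.2216]
tool_rot: [-0.001, 0.845, 0.535, 0.0]
contact_force: [-0.5, -1.7, -5.5]
gripper_width: 0.296
grasp_force: 45.3
```

>>> drive_tool --deltas '[{"gripper": 255,"offset": [0,0,0.001],"angular": [0,0,0]},{"gripper": 255,"offset": [0,0,0.002],"angular": [0,0,0]},{"gripper": 255,"offset": [0,0,0.002],"angular": [0,0,0]}]'

```text
t: 8.6
eef_pos: [0.512, 0.0219, 0.2198]
tool_rot: [-0.001, 0.845, 0.535, 0.0]
contact_force: [-2.1, -2.8, -5.1]
gripper_width: 0.294
grasp_force: 45.4
```

>>> drive_tool --deltas '[{"gripper": 255,"offset": [0,0,0.001],"angular": [0,0,0]},{"gripper": 255,"offset": [0,0,0.0015],"angular": [0,0,0]},{"gripper": 255,"offset": [0,0,0.0015],"angular": [0,0,0]}]'

```text
t: 8.9
eef_pos: [0.5121, 0.0219, 0.2186]
tool_rot: [-0.001, 0.845, 0.535, 0.0]
contact_force: [-4.3, -2.7, 0.4]
gripper_width: 0.295
grasp_force: 46.1
```

>>> drive_tool --deltas '[{"gripper": 255,"offset": [0,0,0.001],"angular": [0,0,0]},{"gripper": 255,"offset": [0,0,0.001],"angular": [0,0,0]}]'

```text
t: 9.1
eef_pos: [0.5121, 0.0218, 0.2185]
tool_rot: [-0.002, 0.845, 0.535, 0.001]
contact_force: [-9.1, -1.5, 14.4]
gripper_width: 0.295
grasp_force: 47.8
```

Seated: contact at TCP z 0.2186, against 0.2184 expected. Next I'll release and lift off.

>>> drive_tool --deltas '[{"gripper": 0,"offset": [0,0,-0.001],"angular": [0,0,0]},{"gripper": 0,"offset": [0,0,-0.001],"angular": [0,0,0]},{"gripper": 0,"offset": [0,0,-0.001],"angular": [0,0,0]},{"gripper": 0,"offset": [0,0,-0.001],"angular": [0,0,0]},{"gripper": 0,"offset": [0,0,-0.001],"angular": [0,0,0]}]'

```text
t: 9.6
eef_pos: [0.5123, 0.0221, 0.2185]
tool_rot: [-0.001, 0.845, 0.535, 0.001]
contact_force: [-0.7, -0.7, -0.1]
gripper_width: 1.002
grasp_force: 0.0
```

>>> drive_tool --deltas '[{"gripper": 0,"offset": [0,0,-0.04],"angular": [0,0,0]},{"gripper": 0,"offset": [0,0,-0.08],"angular": [0,0,0]},{"gripper": 0,"offset": [0.0,0,-0.09],"angular": [0,0,0]},{"gripper": 0,"offset": [0.04,0,-0.09],"angular": [0,0,0]},{"gripper": 0,"offset": [0.06,0,-0.09],"angular": [0,0,0]}]'

```text
t: 10.1
eef_pos: [0.5388, 0.0789, 0.3087]
tool_rot: [-0.002, 0.844, 0.536, 0.001]
contact_force: [0.9, 0.4, -1.0]
gripper_width: 0.999
grasp_force: 0.0
```

```bash
python3 - <<'E'
from h import *
b=optics.read_camera('scene')
cv2.imwrite('pics/s3.png',b); b=b[165:275,250:350]
cv2.imwrite('pics/g3.png',cv2.resize(b,None,fx=5,fy=5,interpolation=cv2.INTER_CUBIC))
E
python3 g.py .5378 .076 .242 -25.5
```

```text
off [-0.0064  0.0011  0.0659] ang [-0.002 -0.004  0.012]
off [-0.0064  0.0011  0.0659] ang [ 7.000e-03 -3.000e-03 -3.988e+00]
t 10.15 q [-1.01  0.37  0.96  1.91 -0.36  1.04 -0.34] pos [0.5395 0.082  0.308 ] y-yaw -24.96 F [0.43 3.22 0.54] M [ 0.19 -0.05 -0.02] 0.996
```

View pics/g3.png

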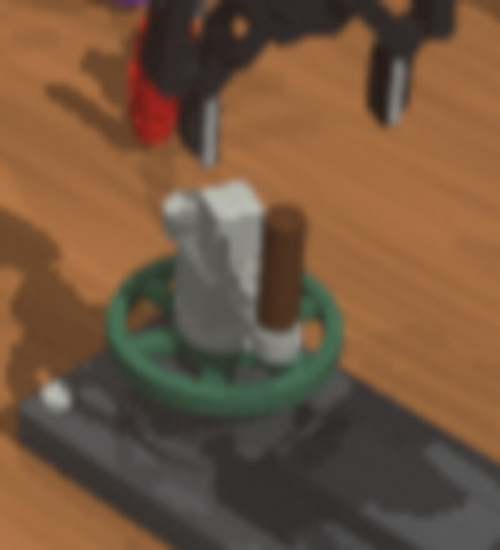

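The crop shows the crank upright on the shaft with its hub on the collar, and the open fingers clear above the handle. Next I'll lower onto the handle.

>>> drive_tool --deltas '[{"gripper": 0,"offset": [0,0,0],"angular": [0,0,0]},{"gripper": 0,"offset": [0,0,0.03],"angular": [0,0,0]},{"gripper": 0,"offset": [0,0,0.06],"angular": [0,0,0]},{"gripper": 0,"offset": [0,0,0.066],"angular": [0,0,0]},{"gripper": 0,"offset": [0,0,0.066],"angular": [0,0,0]}]'

```text
t: 10.65
eef_pos: [0.537, 0.0749, 0.2418]
tool_rot: [-0.001, 0.845, 0.534, -0.001]
contact_force: [0.2, -0.2, 0.3]
gripper_width: 1.0
grasp_force: 0.0
```

```bash
python3 g.py .5378 .076 .242 -25.5; python3 -c "
from h import *
optics.read_camera('top');o=bot.get_obs();print(o['eef_pos'],o['contact_force'])"
```

```text
off [ 0.0013  0.0003 -0.0002] ang [-0.004  0.001  0.001]
off [ 0.0013  0.0003 -0.0002] ang [-1.000e-03 -6.000e-03 -3.999e+00]
t 10.65 q [-0.93  0.46  0.89  1.98 -0.45  0.92 -0.26] pos [0.537  0.0749 0.2418] y-yaw -25.45 F [ 0.17 -0.2   0.34] M [-0.04 -0.02 -0.01] 1.0
[0.53785267 0.07511809 0.2429076 ] [-0.22698293 -0.3598333   0.57184026]
```

Well placed. I'll close at 25 N.

>>> drive_tool --deltas '[{"gripper": 120,"offset": [0.0005,0,0],"angular": [0,0,0]},{"gripper": 180,"offset": [0.0005,0,0],"angular": [0,0,0]},{"gripper": 255,"offset": [0.0005,0,0],"angular": [0,0,0]},{"gripper": 255,"offset": [0.0005,0,0],"angular": [0,0,0]},{"gripper": 255,"offset": [0.0005,0,0],"angular": [0,0,0]}]' --grip_force 25

```text
t: 11.2
eef_pos: [0.5382, 0.0767, 0.243]
tool_rot: [-0.001, 0.845, 0.535, 0.001]
contact_force: [-0.6, -0.0, 2.8]
gripper_width: 0.251
grasp_force: 26.8
```

```bash
cat > w.py <<'E'
# circle rows: commanded handle angle from start phi0=0 along tool +x; tool axes: x, y (clockwise turn moves +x -> toward +y of tool, tool z down)
import sys,numpy as np
a0,step,n=map(float,sys.argv[1:4]); R=.06; c=lambda a:np.array([np.cos(np.radians(a)),np.sin(np.radians(a))])
for k in range(1,int(n)+1): print((R*(c(a0+k*step)-c(a0))).round(4).tolist())
E
python3 g.py .5378 .076 .242 -25.5; python3 w.py 0 30 5; for a in 150 300 90 240 30 180 330 120 270 60 210 ; do echo $a; python3 w.py $a 30 5; done
```

```text
off [-0.0008 -0.0001  0.001 ] ang [-0.001 -0.003  0.003]
off [-0.0008 -0.0001  0.001 ] ang [ 5.000e-03 -2.000e-03 -3.997e+00]
t 11.2 q [-0.94  0.46  0.89  1.97 -0.45  0.92 -0.26] pos [0.5382 0.0767 0.243 ] y-yaw -25.35 F [-0.55 -0.02  2.82] M [0.05 0.15 0.01] 0.251
[-0.008, 0.03]
[-0.03, 0.052]
[-0.06, 0.06]
[-0.09, 0.052]
[-0.112, 0.03]
150
[-0.008, -0.03]
[0.0, -0.06]
[0.022, -0.082]
[0.052, -0.09]
[0.082, -0.082]
300
[0.022, 0.022]
[0.03, 0.052]
[0.022, 0.082]
[-0.0, 0.1039]
[-0.03, 0.112]
90
[-0.03, -0.008]
[-0.052, -0.03]
[-0.06, -0.06]
[-0.052, -0.09]
[-0.03, -0.112]
240
[0.03, -0.008]
[0.06, -0.0]
[0.082, 0.022]
[0.09, 0.052]
[0.082, 0.082]
30
[-0.022, 0.022]
[-0.052, 0.03]
[-0.082, 0.022]
[-0.1039, 0.0]
[-0.112, -0.03]
180
[0.008, -0.03]
[0.03, -0.052]
[0.06, -0.06]
[0.09, -0.052]
[0.112, -0.03]
330
[0.008, 0.03]
[0.0, 0.06]
[-0.022, 0.082]
[-0.052, 0.09]
[-0.082, 0.082]
120
[-0.022, -0.022]
[-0.03, -0.052]
[-0.022, -0.082]
[-0.0, -0.1039]
[0.03, -0.112]
270
[0.03, 0.008]
[0.052, 0.03]
[0.06, 0.06]
[0.052, 0.09]
[0.03, 0.112]
60
[-0.03, 0.008]
[-0.06, 0.0]
[-0.082, -0.022]
[-0.09, -0.052]
[-0.082, -0.082]
210
[0.022, -0.022]
[0.052, -0.03]
[0.082, -0.022]
[0.1039, -0.0]
[0.112, 0.03]
```

>>> drive_tool --deltas '[{"gripper": 255,"offset": [-0.0005,0.0078,0],"angular": [0,0,0]},{"gripper": 255,"offset": [-0.002,0.0155,0],"angular": [0,0,0]},{"gripper": 255,"offset": [-0.0045,0.023,0],"angular": [0,0,0]},{"gripper": 255,"offset": [-0.008,0.03,0],"angular": [0,0,0]},{"gripper": 255,"offset": [-0.008,0.03,0],"angular": [0,0,0]}]'

```text
t: 11.7
eef_pos: [0.562, 0.0553, 0.2426]
tool_rot: [-0.001, 0.845, 0.534, 0.0]
contact_force: [-2.8, -0.3, 3.2]
gripper_width: 0.251
grasp_force: 27.0
```

```bash
cat > st.py <<'E'
from g import *
o=bot.get_obs(); p=o['eef_pos']-np.array([.512,.0222,0]); print('t',o['t'],'r',np.hypot(p[0],p[1]).round(4),'phi',(64.5-np.degrees(np.arctan2(p[1],p[0])))%360,'z',p[2].round(4),'F',o['contact_force'].round(1),'M',o['torque'].round(2),'w',o['gripper_width'])
a=np.radians(64.5)-np.arctan2(p[1],p[0])
T=R.from_quat(o['tool_rot'],scalar_first=True); t=T.apply([0,1,0]);print('yaw',np.degrees(np.arctan2(t[1],t[0])),'tilt',T.apply([0,0,1])[:2].round(4),'q',o['q'].round(2))
tang=np.array([p[1],-p[0]])/np.hypot(p[0],p[1]); print('tangential F',(o['contact_force'][:2]@tang).round(2))
E
python3 st.py; for a in 30 90 150 210 270 330; do echo $a; python3 w.py $a 12 5; done
```

```text
t 11.7 r 0.0599 phi 30.965283058605323 z 0.2426 F [-2.8 -0.3  3.2] M [-0.03  0.72  0.02] w 0.2510843553438226
yaw -25.439658590747154 tilt [-0.0013  0.0023] q [-0.86  0.49  0.87  1.92 -0.47  0.94 -0.2 ]
tangential F -1.32
30
[-0.0074, 0.0101]
[-0.0167, 0.0185]
[-0.0276, 0.0248]
[-0.0395, 0.0287]
[-0.052, 0.03]
90
[-0.0125, -0.0013]
[-0.0244, -0.0052]
[-0.0353, -0.0115]
[-0.0446, -0.0199]
[-0.052, -0.03]
150
[-0.0051, -0.0115]
[-0.0077, -0.0237]
[-0.0077, -0.0363]
[-0.0051, -0.0485]
[0.0, -0.06]
210
[0.0074, -0.0101]
[0.0167, -0.0185]
[0.0276, -0.0248]
[0.0395, -0.0287]
[0.052, -0.03]
270
[0.0125, 0.0013]
[0.0244, 0.0052]
[0.0353, 0.0115]
[0.0446, 0.0199]
[0.052, 0.03]
330
[0.0051, 0.0115]
[0.0077, 0.0237]
[0.0077, 0.0363]
[0.0051, 0.0485]
[0.0, 0.06]
```

>>> drive_tool --deltas '[{"gripper": 255,"offset": [-0.0074,0.0101,0],"angular": [0,0,0]},{"gripper": 255,"offset": [-0.0167,0.0185,0],"angular": [0,0,0]},{"gripper": 255,"offset": [-0.0276,0.0248,0],"angular": [0,0,0]},{"gripper": 255,"offset": [-0.0395,0.0287,0],"angular": [0,0,0]},{"gripper": 255,"offset": [-0.052,0.03,0],"angular": [0,0,0]}]'

```text
t: 12.2
eef_pos: [0.5668, -0.0021, 0.2425]
tool_rot: [-0.003, 0.845, 0.535, 0.001]
contact_force: [-3.4, 6.3, 6.2]
gripper_width: 0.251
grasp_force: 27.6
```

>>> drive_tool --deltas '[{"gripper": 255,"offset": [-0.0125,-0.0013,0],"angular": [0,0,0]},{"gripper": 255,"offset": [-0.0244,-0.0052,0],"angular": [0,0,0]},{"gripper": 255,"offset": [-0.0353,-0.0115,0],"angular": [0,0,0]},{"gripper": 255,"offset": [-0.0446,-0.0199,0],"angular": [0,0,0]},{"gripper": 255,"offset": [-0.052,-0.03,0],"angular": [0,0,0]}]'

```text
t: 12.7
eef_pos: [0.5181, -0.0377, 0.2428]
tool_rot: [-0.0, 0.845, 0.535, 0.002]
contact_force: [3.7, 2.1, 0.9]
gripper_width: 0.247
grasp_force: 26.6
```

```bash
python3 st.py
```

```text
t 12.7 r 0.0602 phi 148.73118553776374 z 0.2428 F [3.7 2.1 0.9] M [ 0.74 -1.06 -0.  ] w 0.24706915470579988
yaw -25.35504645388026 tilt [0.0032 0.0021] q [-0.76  0.41  0.91  2.03 -0.42  0.89 -0.06]
tangential F -3.88
```

Winding cleanly at about 4 N tangential. I'll continue to 390°.

>>> drive_tool --deltas '[{"gripper": 255,"offset": [-0.0051,-0.0115,0],"angular": [0,0,0]},{"gripper": 255,"offset": [-0.0077,-0.0237,0],"angular": [0,0,0]},{"gripper": 255,"offset": [-0.0077,-0.0363,0],"angular": [0,0,0]},{"gripper": 255,"offset": [-0.0051,-0.0485,0],"angular": [0,0,0]},{"gripper": 255,"offset": [0,-0.06,0],"angular": [0,0,0]}]'

```text
t: 13.2
eef_pos: [0.4621, -0.0133, 0.2428]
tool_rot: [-0.0, 0.845, 0.534, 0.0]
contact_force: [1.6, -3.2, 5.8]
gripper_width: 0.248
grasp_force: 27.2
```

>>> drive_tool --deltas '[{"gripper": 255,"offset": [0.0074,-0.0101,0],"angular": [0,0,0]},{"gripper": 255,"offset": [0.0167,-0.0185,0],"angular": [0,0,0]},{"gripper": 255,"offset": [0.0276,-0.0248,0],"angular": [0,0,0]},{"gripper": 255,"offset": [0.0395,-0.0287,0],"angular": [0,0,0]},{"gripper": 255,"offset": [0.052,-0.03,0],"angular": [0,0,0]}]'

```text
t: 13.7
eef_pos: [0.4561, 0.047, 0.2426]
tool_rot: [-0.002, 0.845, 0.534, -0.001]
contact_force: [-3.2, -3.5, 13.0]
gripper_width: 0.247
grasp_force: 28.0
```

>>> drive_tool --deltas '[{"gripper": 255,"offset": [0.0125,0.0013,0],"angular": [0,0,0]},{"gripper": 255,"offset": [0.0244,0.0052,0],"angular": [0,0,0]},{"gripper": 255,"offset": [0.0353,0.0115,0],"angular": [0,0,0]},{"gripper": 255,"offset": [0.0446,0.0199,0],"angular": [0,0,0]},{"gripper": 255,"offset": [0.052,0.03,0],"angular": [0,0,0]}]'

```text
t: 14.2
eef_pos: [0.5057, 0.0826, 0.2426]
tool_rot: [-0.003, 0.845, 0.535, -0.001]
contact_force: [-4.8, 0.4, 10.6]
gripper_width: 0.248
grasp_force: 27.6
```

>>> drive_tool --deltas '[{"gripper": 255,"offset": [0.0051,0.0115,0],"angular": [0,0,0]},{"gripper": 255,"offset": [0.0077,0.0237,0],"angular": [0,0,0]},{"gripper": 255,"offset": [0.0077,0.0363,0],"angular": [0,0,0]},{"gripper": 255,"offset": [0.0051,0.0485,0],"angular": [0,0,0]},{"gripper": 255,"offset": [0,0.06,0],"angular": [0,0,0]}]'

```text
t: 14.7
eef_pos: [0.5604, 0.0575, 0.2426]
tool_rot: [-0.003, 0.845, 0.535, -0.001]
contact_force: [-2.8, 3.4, 8.7]
gripper_width: 0.245
grasp_force: 27.4
```

```bash
python3 st.py
python3 - <<'E'
from h import *
b=optics.read_camera('scene')
cv2.imwrite('pics/s4.png',b); b=np.hstack([cv2.imread('pics/scene0.png')[190:320,330:430],b[190:320,330:430]])
cv2.imwrite('pics/g4.png',cv2.resize(b,None,fx=4,fy=4,interpolation=cv2.INTER_CUBIC))
E
```

```text
t 14.7 r 0.0599 phi 28.426043972240436 z 0.2426 F [-2.8  3.4  8.7] M [0.72 0.89 0.04] w 0.2450981082521973
yaw -25.26792347562835 tilt [-0.004  0.004] q [-0.86  0.49  0.87  1.93 -0.46  0.94 -0.21]
tangential F -4.35
```

View pics/g4.png

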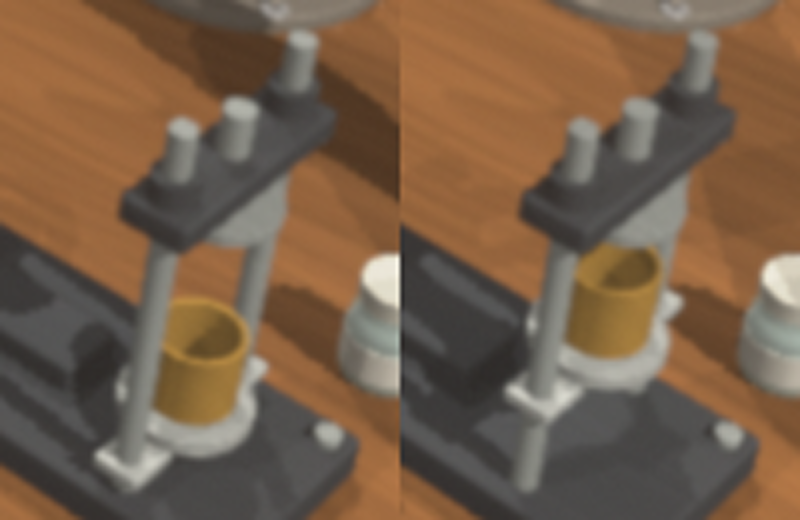

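The crop (left before, right now) shows the platform up about 54 mm with the ring upright on it. The gap to the plate is about 42 mm, so I expect contact near 690°. I'll wind to 630°.

>>> drive_tool --deltas '[{"gripper": 255,"offset": [-0.0074,0.0101,0],"angular": [0,0,0]},{"gripper": 255,"offset": [-0.0167,0.0185,0],"angular": [0,0,0]},{"gripper": 255,"offset": [-0.0276,0.0248,0],"angular": [0,0,0]},{"gripper": 255,"offset": [-0.0395,0.0287,0],"angular": [0,0,0]},{"gripper": 255,"offset": [-0.052,0.03,0],"angular": [0,0,0]}]'

```text
t: 15.25
eef_pos: [0.566, -0.0024, 0.2427]
tool_rot: [-0.002, 0.845, 0.535, 0.001]
contact_force: [1.0, 4.7, 6.3]
gripper_width: 0.251
grasp_force: 27.2
```

>>> drive_tool --deltas '[{"gripper": 255,"offset": [-0.0125,-0.0013,0],"angular": [0,0,0]},{"gripper": 255,"offset": [-0.0244,-0.0052,0],"angular": [0,0,0]},{"gripper": 255,"offset": [-0.0353,-0.0115,0],"angular": [0,0,0]},{"gripper": 255,"offset": [-0.0446,-0.0199,0],"angular": [0,0,0]},{"gripper": 255,"offset": [-0.052,-0.03,0],"angular": [0,0,0]}]'

```text
t: 15.75
eef_pos: [0.5166, -0.038, 0.2426]
tool_rot: [-0.001, 0.845, 0.534, 0.001]
contact_force: [4.1, 3.4, 4.9]
gripper_width: 0.244
grasp_force: 27.0
```

>>> drive_tool --deltas '[{"gripper": 255,"offset": [-0.0051,-0.0115,0],"angular": [0,0,0]},{"gripper": 255,"offset": [-0.0077,-0.0237,0],"angular": [0,0,0]},{"gripper": 255,"offset": [-0.0077,-0.0363,0],"angular": [0,0,0]},{"gripper": 255,"offset": [-0.0051,-0.0485,0],"angular": [0,0,0]},{"gripper": 255,"offset": [0,-0.06,0],"angular": [0,0,0]}]'

```text
t: 16.25
eef_pos: [0.4621, -0.0134, 0.2426]
tool_rot: [-0.0, 0.845, 0.534, 0.0]
contact_force: [3.5, -3.4, 6.4]
gripper_width: 0.246
grasp_force: 27.3
```

```bash
python3 st.py; python3 w.py 210 6 5;  python3 - <<'E'
from h import *
b=optics.read_camera('scene')
cv2.imwrite('pics/s5.png',b)
# brass rows along ring centre columns, per picture
for f in('scene0','s4','s5'):
    im=cv2.imread(f'pics/{f}.png');h=cv2.cvtColor(im,cv2.COLOR_BGR2HSV);m=cv2.inRange(h,(12,130,60),(30,255,255))[235:310,370:400]
    M=np.zeros_like(h[...,0]);M[235:310,370:400]=m; ys,xs=np.nonzero(M); print(f,xs.min(),xs.max(),ys.min(),ys.max(),len(xs))
E
```

```text
t 16.25 r 0.0613 phi 209.0459481239409 z 0.2426 F [ 3.5 -3.4  6.4] M [-0.64 -1.07 -0.02] w 0.24603075550407635
yaw -25.437150118508157 tilt [0.0006 0.0005] q [-0.91  0.3   0.97  2.15 -0.34  0.84 -0.18]
tangential F -4.81
[0.0034, -0.0053]
[0.0074, -0.0101]
[0.0118, -0.0146]
[0.0167, -0.0185]
[0.022, -0.022]
scene0 370 399 251 295 829
s4 372 399 251 286 549
s5 374 399 251 286 399
```

>>> drive_tool --deltas '[{"gripper": 255,"offset": [0.0034,-0.0053,0],"angular": [0,0,0]},{"gripper": 255,"offset": [0.0074,-0.0101,0],"angular": [0,0,0]},{"gripper": 255,"offset": [0.0118,-0.0146,0],"angular": [0,0,0]},{"gripper": 255,"offset": [0.0167,-0.0185,0],"angular": [0,0,0]},{"gripper": 255,"offset": [0.022,-0.022,0],"angular": [0,0,0]}]'

```text
t: 16.8
eef_pos: [0.451, 0.0156, 0.2425]
tool_rot: [-0.001, 0.845, 0.534, -0.001]
contact_force: [-1.3, -4.2, 13.2]
gripper_width: 0.249
grasp_force: 28.1
```

>>> drive_tool --deltas '[{"gripper": 255,"offset": [0.0056,-0.0029,0],"angular": [0,0,0]},{"gripper": 255,"offset": [0.0115,-0.0051,0],"angular": [0,0,0]},{"gripper": 255,"offset": [0.0175,-0.0067,0],"angular": [0,0,0]},{"gripper": 255,"offset": [0.0237,-0.0077,0],"angular": [0,0,0]},{"gripper": 255,"offset": [0.03,-0.008,0],"angular": [0,0,0]}]'

```text
t: 17.3
eef_pos: [0.456, 0.0466, 0.2425]
tool_rot: [-0.002, 0.845, 0.534, -0.002]
contact_force: [-6.4, -2.8, 18.0]
gripper_width: 0.25
grasp_force: 28.5
```

```bash
python3 st.py; for a in 270 288 306 324 342 0; do echo $a; python3 w.py $a 6 3; done
python3 - <<'E'
from h import *
b=optics.read_camera('scene')
cv2.imwrite('pics/s6.png',b); b=np.hstack([cv2.imread('pics/s4.png')[190:300,350:420],b[190:300,350:420]])
cv2.imwrite('pics/g6.png',cv2.resize(b,None,fx=5,fy=5,interpolation=cv2.INTER_CUBIC))
E
```

```text
t 17.3 r 0.0611 phi 268.04629575926566 z 0.2425 F [-6.4 -2.8 18. ] M [-0.62  0.85  0.  ] w 0.25021711567596816
yaw -25.39824129204383 tilt [-0.0048  0.0013] q [-1.04  0.3   0.97  2.16 -0.33  0.84 -0.32]
tangential F -5.12
270
[0.0063, 0.0003]
[0.0125, 0.0013]
[0.0185, 0.0029]
288
[0.0059, 0.0023]
[0.0115, 0.0051]
[0.0167, 0.0085]
306
[0.0049, 0.004]
[0.0093, 0.0084]
[0.0133, 0.0133]
324
[0.0034, 0.0053]
[0.0063, 0.0109]
[0.0085, 0.0167]
342
[0.0016, 0.0061]
[0.0026, 0.0123]
[0.0029, 0.0185]
0
[-0.0003, 0.0063]
[-0.0013, 0.0125]
[-0.0029, 0.0185]
```

View pics/g6.png

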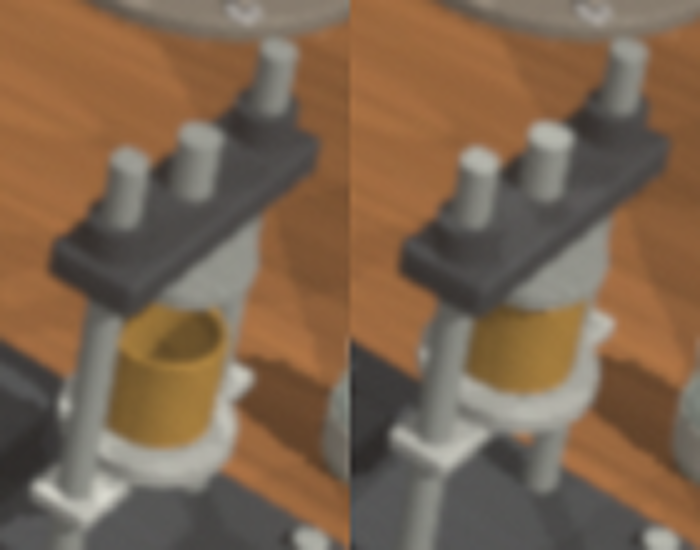

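The crop shows the ring just under the plate, with about 4–8 mm left. I'll go in small steps now, watching the tangential force (baseline about 5 N).

>>> drive_tool --deltas '[{"gripper": 255,"offset": [0.0063,0.0003,-0.001],"angular": [0,0,0]},{"gripper": 255,"offset": [0.0125,0.0013,-0.001],"angular": [0,0,0]},{"gripper": 255,"offset": [0.0185,0.0029,-0.001],"angular": [0,0,0]}]'

```text
t: 17.65
eef_pos: [0.4659, 0.062, 0.2428]
tool_rot: [-0.002, 0.845, 0.534, -0.002]
contact_force: [-4.1, -3.0, 9.9]
gripper_width: 0.245
grasp_force: 27.6
```

>>> drive_tool --deltas '[{"gripper": 255,"offset": [0.0059,0.0023,0],"angular": [0,0,0]},{"gripper": 255,"offset": [0.0115,0.0051,0],"angular": [0,0,0]},{"gripper": 255,"offset": [0.0167,0.0085,0],"angular": [0,0,0]}]'

```text
t: 17.95
eef_pos: [0.4805, 0.0742, 0.2428]
tool_rot: [-0.002, 0.845, 0.535, -0.003]
contact_force: [-5.1, 1.0, 9.8]
gripper_width: 0.249
grasp_force: 27.6
```

```bash
python3 st.py
python3 - <<'E'
from h import *
b=optics.read_camera('scene'); cv2.imwrite('pics/s7.png',b)
# track ring bottom & head rod: column profiles
for f in('s5','s6','s7'):
    im=cv2.imread(f'pics/{f}.png');h=cv2.cvtColor(im,cv2.COLOR_BGR2HSV);m=cv2.inRange(h,(12,130,60),(30,255,255))[240:280,374:400]
    # plate edge/bottom within columns 380-390
    print(f,[ (int(np.nonzero(m[:,c])[0].min())+240,int(np.nonzero(m[:,c])[0].max())+240) for c in range(6,20,3)])
    g=cv2.cvtColor(im,cv2.COLOR_BGR2GRAY); print('rod',g[212:234,389])
E
```

```text
t 17.95 r 0.0608 phi 303.28054430267196 z 0.2428 F [-5.1  1.   9.8] M [-0.07  0.93 -0.01] w 0.24927674088905674
yaw -25.35688318740353 tilt [-0.007   0.0014] q [-1.04  0.35  0.93  2.1  -0.37  0.87 -0.33]
tangential F -3.86
s5 [(251, 269), (252, 270), (253, 270), (253, 269), (253, 266)]
rod [ 98 108 141 172 181 180 174 157 134 127 128 131 132 133 134 136 135 124
 102  84  77  75]
s6 [(252, 266), (252, 267), (253, 267), (253, 266), (252, 264)]
rod [101 111 143 171 181 180 174 156 133 127 128 130 132 132 134 135 134 125
 102  83  77  76]
s7 [(252, 265), (252, 276), (253, 265), (253, 265), (252, 263)]
rod [100 107 128 149 155 154 151 140 129 126 128 130 131 133 134 135 135 124
 101  84  76  75]
```

>>> drive_tool --deltas '[{"gripper": 255,"offset": [0.0025,0.0019,0],"angular": [0,0,0]},{"gripper": 255,"offset": [0.0049,0.004,0],"angular": [0,0,0]},{"gripper": 255,"offset": [0.0072,0.0061,0],"angular": [0,0,0]},{"gripper": 255,"offset": [0.0093,0.0084,0],"angular": [0,0,0]}]'

```text
t: 18.4
eef_pos: [0.492, 0.0794, 0.2428]
tool_rot: [-0.003, 0.845, 0.535, -0.002]
contact_force: [-4.6, 1.5, 8.9]
gripper_width: 0.25
grasp_force: 27.5
```

```bash
python3 st.py
cat > v.py <<'E'
from h import *
import sys
# sub-pixel vertical shift of platform/ring bottom and of the rod top, vs reference s5, by phase correlation of column gradients
def shift(a,b):
    best=[];a=a.astype(float);
    for d in np.arange(-8,8,.1):
        M=np.float32([[1,0,0],[0,1,d]]); s=cv2.warpAffine(a.astype(np.float32),M,(a.shape[1],a.shape[0]),borderMode=cv2.BORDER_REPLICATE); best.append((np.abs(s-b)[9:-9].mean(),d))
    return min(best)
f=sys.argv[1]
b=optics.read_camera('scene'); cv2.imwrite(f'pics/{f}.png',b)
r=cv2.imread('pics/s5.png')
print('platform/ring', shift(r[255:290,372:395].mean(2),b[255:290,372:395].mean(2)),'rod',shift(r[203:240,383:393].mean(2),b[203:240,383:393].mean(2)))
E
python3 v.py s8; python3 w.py 318 3 4
```

```text
t 18.4 r 0.0606 phi 315.21513719145776 z 0.2428 F [-4.6  1.5  8.9] M [0.35 1.07 0.  ] w 0.24964634304020292
yaw -25.33797718713788 tilt [-0.007  0.002] q [-1.02  0.37  0.92  2.07 -0.39  0.88 -0.32]
tangential F -3.86
platform/ring (np.float64(8.677216463991442), np.float64(-4.700000000000012)) rod (np.float64(5.814473389742668), np.float64(-0.10000000000002807))
[0.002, 0.0024]
[0.004, 0.0049]
[0.0057, 0.0075]
[0.0074, 0.0101]
```

>>> drive_tool --deltas '[{"gripper": 255,"offset": [0.002,0.0024,0],"angular": [0,0,0]},{"gripper": 255,"offset": [0.004,0.0049,0],"angular": [0,0,0]},{"gripper": 255,"offset": [0.0057,0.0075,0],"angular": [0,0,0]},{"gripper": 255,"offset": [0.0074,0.0101,0],"angular": [0,0,0]}]'

```text
t: 18.85
eef_pos: [0.5042, 0.0821, 0.2428]
tool_rot: [-0.003, 0.845, 0.535, -0.002]
contact_force: [-5.5, 2.8, 9.4]
gripper_width: 0.247
grasp_force: 27.5
```

```bash
python3 st.py; python3 v.py s9; python3 w.py 330 3 4
```

```text
t 18.85 r 0.0604 phi 327.0852227364668 z 0.2428 F [-5.5  2.8  9.4] M [ 0.57  1.15 -0.  ] w 0.24743658642171307
yaw -25.32533786121724 tilt [-0.0073  0.0026] q [-1.    0.4   0.9   2.04 -0.41  0.89 -0.31]
tangential F -5.04
platform/ring (np.float64(9.92239445900165), np.float64(-5.10000000000001)) rod (np.float64(5.8122806482147755), np.float64(-2.842170943040401e-14))
[0.0015, 0.0028]
[0.0029, 0.0056]
[0.0041, 0.0085]
[0.0051, 0.0115]
```

>>> drive_tool --deltas '[{"gripper": 255,"offset": [0.0015,0.0028,0],"angular": [0,0,0]},{"gripper": 255,"offset": [0.0029,0.0056,0],"angular": [0,0,0]}]'

```text
t: 19.1
eef_pos: [0.5104, 0.0825, 0.2428]
tool_rot: [-0.003, 0.845, 0.535, -0.002]
contact_force: [-4.9, 2.6, 10.3]
gripper_width: 0.243
grasp_force: 27.6
```

```bash
python3 st.py; python3 v.py s10; python3 st.py|tail -1; python3 w.py 336 3 4
```

```text
t 19.1 r 0.0603 phi 332.97752496605864 z 0.2428 F [-4.9  2.6 10.3] M [0.66 1.19 0.02] w 0.24349351687186813
yaw -25.31838309369744 tilt [-0.0076  0.0029] q [-0.99  0.41  0.9   2.03 -0.41  0.9  -0.3 ]
tangential F -4.82
platform/ring (np.float64(10.531782581169997), np.float64(-5.400000000000009)) rod (np.float64(5.785965072899534), np.float64(-2.842170943040401e-14))
tangential F -4.82
[0.0012, 0.0029]
[0.0023, 0.0059]
[0.0031, 0.0089]
[0.0039, 0.0119]
```

>>> drive_tool --deltas '[{"gripper": 255,"offset": [0.0012,0.0029,0],"angular": [0,0,0]},{"gripper": 255,"offset": [0.0023,0.0059,0],"angular": [0,0,0]}]'

```text
t: 19.35
eef_pos: [0.5166, 0.0823, 0.2428]
tool_rot: [-0.003, 0.845, 0.535, -0.002]
contact_force: [-6.1, 4.1, 9.4]
gripper_width: 0.251
grasp_force: 27.6
```

```bash
python3 st.py; python3 v.py s11; python3 w.py 342 3 4;  python3 - <<'E'
from h import *
b=np.hstack([cv2.imread(f'pics/{f}.png')[225:285,360:410] for f in('s7','s9','s11')])
cv2.imwrite('pics/g11.png',cv2.resize(b,None,fx=5,fy=5,interpolation=cv2.INTER_CUBIC))
E
```

```text
t 19.35 r 0.0602 phi 338.91714502294894 z 0.2428 F [-6.1  4.1  9.4] M [ 0.77  1.3  -0.01] w 0.25104846916858725
yaw -25.30766310880587 tilt [-0.0078  0.0032] q [-0.97  0.42  0.89  2.02 -0.42  0.91 -0.29]
tangential F -6.36
platform/ring (np.float64(10.765824687856947), np.float64(-5.700000000000008)) rod (np.float64(5.678947341651248), np.float64(-2.842170943040401e-14))
[0.0009, 0.003]
[0.0016, 0.0061]
[0.0022, 0.0092]
[0.0026, 0.0123]
```

View pics/g11.png

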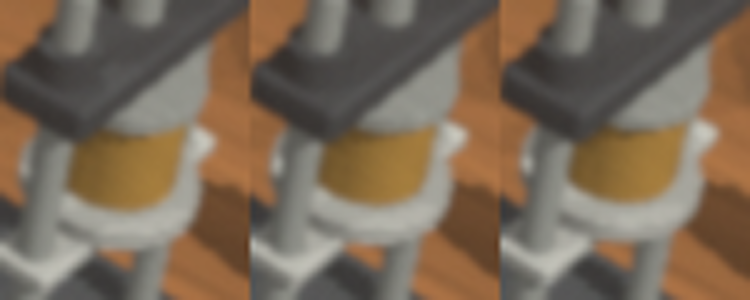

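The crop (at 666°, 690°, 702°) shows the ring top now at the plate. I'll measure the plate/brass edge and the brass bottom to sub-pixel to get the contact angle.

```bash
cat > e.py <<'E'
from h import *
import sys
for f in sys.argv[1:]:
    im=cv2.imread(f'pics/{f}.png').astype(float); s=(im[...,2]-im[...,0])  # R-B: brass high, grey low
    T=[];B=[]
    for c in range(378,394):
        p=s[245:285,c]; k=int(np.argmax(p[5:18]))+5; h=p[k]*.5
        i=k
        while p[i]>h: i-=1
        T.append(245+i+(h-p[i])/(p[i+1]-p[i]))
        i=k
        while p[i]>h: i+=1
        B.append(245+i-(h-p[i])/(p[i-1]-p[i]))
    print(f,'plate edge',np.median(T).round(2),'ring bottom',np.median(B).round(2),'h',np.median(np.array(B)-T).round(2))
E
python3 e.py s5 s6 s7 s8 s9 s10 s11
```

```text
s5 plate edge 251.82 ring bottom 270.68 h 18.87
s6 plate edge 251.45 ring bottom 268.07 h 16.46
s7 plate edge 251.48 ring bottom 266.23 h 14.67
s8 plate edge 251.49 ring bottom 265.75 h 14.18
s9 plate edge 251.26 ring bottom 265.13 h 13.94
s10 plate edge 250.96 ring bottom 264.94 h 13.95
s11 plate edge 250.75 ring bottom 264.62 h 13.91
```

Contact began at about 684° and the plate has risen about 2.4 mm, so the clamp is near 18 N; the force rise agrees. I'll add 6° for about 23 N, then let go.

>>> drive_tool --deltas '[{"gripper": 255,"offset": [0.0009,0.003,0],"angular": [0,0,0]},{"gripper": 255,"offset": [0.0016,0.0061,0],"angular": [0,0,0]},{"gripper": 255,"offset": [0.0016,0.0061,0],"angular": [0,0,0]},{"gripper": 255,"offset": [0.0016,0.0061,0],"angular": [0,0,0]}]'

```text
t: 19.8
eef_pos: [0.5231, 0.0813, 0.2428]
tool_rot: [-0.003, 0.845, 0.535, -0.002]
contact_force: [-4.5, 4.9, 8.6]
gripper_width: 0.248
grasp_force: 27.4
```

```bash
python3 st.py; python3 v.py s12; python3 e.py s12
```

```text
t 19.8 r 0.0601 phi 345.1655077703903 z 0.2428 F [-4.5  4.9  8.6] M [0.88 0.92 0.05] w 0.24764831308183483
yaw -25.306304277340075 tilt [-0.0069  0.0033] q [-0.96  0.43  0.89  2.   -0.43  0.91 -0.29]
tangential F -5.33
platform/ring (np.float64(11.693654088819526), np.float64(-6.100000000000007)) rod (np.float64(5.680701700846354), np.float64(-2.842170943040401e-14))
s12 plate edge 250.51 ring bottom 264.33 h 13.96
```

>>> drive_tool --deltas '[{"gripper": 180,"offset": [0,0,0],"angular": [0,0,0]},{"gripper": 100,"offset": [0,0,0],"angular": [0,0,0]},{"gripper": 0,"offset": [0,0,0],"angular": [0,0,0]},{"gripper": 0,"offset": [0,0,0],"angular": [0,0,0]},{"gripper": 0,"offset": [0,0,0],"angular": [0,0,0]}]'

```text
t: 20.35
eef_pos: [0.5261, 0.0804, 0.2435]
tool_rot: [-0.001, 0.845, 0.535, 0.0]
contact_force: [0.1, -0.3, 0.2]
gripper_width: 0.95
grasp_force: 0.0
```

>>> drive_tool --deltas '[{"gripper": 0,"offset": [0,0,-0.02],"angular": [0,0,0]},{"gripper": 0,"offset": [0,0,-0.05],"angular": [0,0,0]},{"gripper": 0,"offset": [0,0,-0.09],"angular": [0,0,0]},{"gripper": 0,"offset": [0,0,-0.12],"angular": [0,0,0]},{"gripper": 0,"offset": [0,0,-0.12],"angular": [0,0,0]}]'

```text
t: 20.85
eef_pos: [0.5282, 0.0799, 0.3674]
tool_rot: [-0.0, 0.845, 0.534, 0.004]
contact_force: [0.5, -0.0, -0.1]
gripper_width: 0.998
grasp_force: 0.0
```

```bash
python3 st.py; python3 v.py s13; python3 e.py s13
python3 - <<'E'
import cv2
cv2.imwrite('pics/g13.png',cv2.resize(cv2.imread('pics/s13.png')[160:320,230:430],None,fx=3.6,fy=3.6,interpolation=cv2.INTER_CUBIC))
E
```

```text
t 20.85 r 0.0599 phi 350.2012272185171 z 0.3674 F [ 0.5 -0.  -0.1] M [ 0.01 -0.   -0.01] w 0.9982178549882647
yaw -25.3897056422516 tilt [0.0062 0.0051] q [-1.09  0.27  1.02  1.86 -0.26  1.14 -0.43]
tangential F 0.52
platform/ring (np.float64(10.87995488848934), np.float64(-5.700000000000008)) rod (np.float64(5.464144683302496), np.float64(0.09999999999997122))
s13 plate edge 250.75 ring bottom 264.76 h 14.03
```

View pics/g13.png

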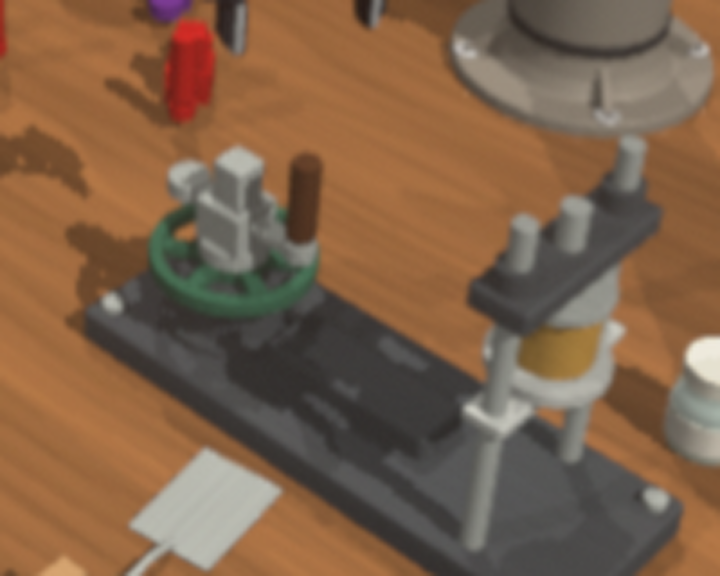

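The crop shows the crank fully down on the shaft, released and upright, with the ring clamped under the plate. The plate edge moved 0.24 px on release, so I'll check for creep before handing in.

>>> drive_tool --deltas '[{"gripper": 0,"offset": [0,0,0],"angular": [0,0,0]},{"gripper": 0,"offset": [0,0,0],"angular": [0,0,0]},{"gripper": 0,"offset": [0,0,0],"angular": [0,0,0]},{"gripper": 0,"offset": [0,0,0],"angular": [0,0,0]},{"gripper": 0,"offset": [0,0,0],"angular": [0,0,0]}]'

```text
t: 21.4
eef_pos: [0.5261, 0.0803, 0.3632]
tool_rot: [-0.001, 0.845, 0.535, 0.0]
contact_force: [0.4, -0.4, 0.6]
gripper_width: 0.999
grasp_force: 0.0
```

>>> drive_tool --deltas '[{"gripper": 0,"offset": [0,0,0],"angular": [0,0,0]},{"gripper": 0,"offset": [0,0,0],"angular": [0,0,0]},{"gripper": 0,"offset": [0,0,0],"angular": [0,0,0]},{"gripper": 0,"offset": [0,0,0],"angular": [0,0,0]},{"gripper": 0,"offset": [0,0,0],"angular": [0,0,0]}]'

```text
t: 21.9
eef_pos: [0.5263, 0.0804, 0.3636]
tool_rot: [-0.001, 0.845, 0.535, 0.001]
contact_force: [-0.8, 0.3, 0.6]
gripper_width: 1.004
grasp_force: 0.0
```

```bash
python3 v.py s14; python3 v.py s15; python3 e.py s14 s15
python3 - <<'E'
from h import *
m=cv2.absdiff(cv2.imread('pics/s13.png'),cv2.imread('pics/s15.png'))[190:320,260:420].max(2); print('wheel/crank diff',m[:,:70].mean(),m[:,:70].max(),'tower',m[:,90:].mean(),m[:,90:].max())
E
```

```text
platform/ring (np.float64(10.884324053465964), np.float64(-5.700000000000008)) rod (np.float64(5.536622726708129), np.float64(0.09999999999997122))
platform/ring (np.float64(10.854166234139184), np.float64(-5.700000000000008)) rod (np.float64(5.474999839381168), np.float64(0.09999999999997122))
s14 plate edge 250.75 ring bottom 264.76 h 14.04
s15 plate edge 250.74 ring bottom 264.76 h 13.99
wheel/crank diff 0.902967032967033 3 tower 0.9047252747252748 9
```

The lift is still and clamped at about 15 N by my estimate; at the fullest winding it was about 22 N. I'm handing in.

```bash
python3 -c "
from station import bot
print(bot.hand_in())"
```

```text
the job is handed in; nothing more can be done
None
```

The crank is fully home on the shaft and released, and the core ring is clamped under the sprung plate at about 15 N (estimated from the images); the job is handed in, but no verdict was returned.

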